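# Lock the die holder up into the embossing press

## Robot

A 7-joint arm with a two-finger parallel gripper is mounted at the origin on the work surface. World frame = base frame: x ahead of the robot, y to its left, z up, the work surface at z = 0. Lengths are in m, angles in rad, forces in N, time in s.
With the tool pointing down it reaches from about 0.4 to 0.875 m from the base axis. Payload 6.5 kg.
Tool frame: the origin (TCP) lies at the very end of the fingers, on their centre line; the grasp point (between the pads) lies env.grasp_offset behind it (env.grasp_offset is the distance from the TCP to the grasp point, in m); z points along the fingers, x is the direction in which the jaws open and shut, and the axes are right-handed (so a half turn about z gives the same grasp; the last joint's range is limited). The gripper opens to 85 mm and grips with 20 to 120 N. Pads are 22 mm wide; open, the fingers measure 114 mm over their backs; the gripper's body (76 mm by 85 mm) begins 54 mm behind the grasp point. The pads swing forward as they close: fully open they stand 13 mm farther back than shut.
Start: joints at [-1.393, 0.536, -0.004, 1.538, 0.003, 1.067, -0.071], TCP at [0.157, 0.631, 0.231] pointing down, gripper open.
Joint ranges: [-2.7, 2.7], [-0.37, 2.16], [-1.27, 1.26], [0.24, 2.4], [-1.31, 4.45], [0.19, 1.91], [-2.76, 2.76]. Speed limits (rad/s): [2.39, 2.39, 3.14, 3.14, 3.14, 3.14, 3.14].

## Interface

Orientations are given as [roll, pitch, yaw] about the fixed x, y, z axes, in that order (R = Rz(yaw) Ry(pitch) Rx(roll)).
In Python, from station import env gives the robot as it stands. The module is installed in compiled form; this text tells all that it offers.
- The arm moves only by the tool arm_command, never from a script. Its argument "series" is a list that holds one entry, the list of rows, each a list of 5 numbers: the shift along the tool's x, y, z scaled (see below), then the turn about the tool's z scaled (see below), then the opening, from -1 (shut) to 1 (fully open). In form: [[[x, y, z, yaw, grip], ...]]. A call has 1 to 8 rows; each row is the pose to reach, as a shift and turn from the pose commanded when the call began, along the tool's axes at that moment, turning the shorter way round; what a row does not reach only later rows make up. The controller multiplies each number of a shift by 150 mm and each number of a turn by 180 degrees. A row lasts 1/10 s, in which the tool goes at most 50 mm and 8.59 degrees, less where a joint would pass 70% of its speed; a pose out of reach is approached as far as the arm can. A call with a number of a shift or a turn outside -1 to 1 is refused whole. A call with a gripper value outside its range is refused whole. The fingers move at their own pace and stop on an object; "grip_force" is the grip in N (left out, the last holds). Time passes only in rows, so rows that repeat a pose let the fingers close. It gives the time, the measured TCP pose, the force and the opening at its end, in the units of the state.
- env.read_state(): the state, without advancing time (a new reading comes with each control period).
- env.camera(name): name is "side" or "top" or "wrist"; returns the picture (384x512x3 uint8, blue, green, red); there is no depth.
- env.camera_model(name): a dict with "fov_y" (degrees; the focal length in pixels is half the picture's height over the tangent of half this angle, whatever the lens; pixels are square), "cx", "cy" (the principal point, pixels), "position" and "orientation" of the camera in the world. Camera axes: x right, y down, z forward; pixel columns grow to the right and rows downward; lengths in m; the calibration is good to about 2 mm. A picture is of the moment at which its call begins: read the wrist's pose just before it. camera_model takes no time and is no camera call; for the wrist camera it gives the pose at the moment of the call.
- env.hand_in(): hands the job in, once; it reports no verdict.
The state is a dict: "t": time; "q": joint angles; "joint_velocities": joint speeds; "joint_torque": joint torques, N m; "tool_pos": TCP position; "tcp_rot": TCP orientation; "force": force on the tool from outside, world axes, zero at the start; "torque": the same for the moment, N m; "gripper_width": opening from 0.0 (shut) to 1.0 (fully open).
Only numpy, scipy, OpenCV 4.12 (cv2) and the standard library are available. Lean on these libraries where they do the work, as an engineer would, in place of code of your own. Each camera call takes 0.05 s, during which the arm holds its last target.

## Task

Fit the die holder to the embossing press: take it by its black grip, bring it upright up under the press head, feel for the slots in the collar with its lugs, push it up and turn the handle counter-clockwise (seen from above) to the stop, then let it sink into the locking pockets so that it hangs there by itself, level and locked, and let go. Work gently, without forcing the lugs against the collar, and leave the books, tape and other things on the table where they are.

Things in the scene. Friction and masses are not known exactly. Their poses are not given: they have to be found in the camera images.
- holder: Die holder, 0.24 kg, 68 mm tall, standing loose on the table. Dark steel cup 60 mm across (z 0 to 38), bright neck 46 mm across with three lugs, on top a cone from 46 mm across (z 58) to 30 mm (flat top, z 68). A 12 mm bar runs out to -x and ends in a flat upright black grip. Origin: centre of the foot's underside; z up its axis, -x along the handle.
- grip (a point): Middle of the holder's black grip, 106 mm out from its axis, 30 mm above its foot. The grip is 16 mm thick (holder's y), 52 mm long (x), from 1 to 41 mm above the foot. Pinch it across its thickness and firmly (50 to 60 N): the holder hangs off to one side, and load on its lugs tries to swivel it between the fingers.
- handle_lug (a point): Outer end of the lug above the handle, 31 mm from the holder's axis. The three lugs, 120 degrees apart, are 12 mm wide and 6 mm thick (52 to 58 mm above the foot) and stand 8 mm out of the neck. The handle is a long lever: a sideways push on the grip comes out some 7 times larger between lugs and collar, so stop turning at about 4 N on the grip, never over 12 N.
- lug_top (a point): Point on the holder's axis level with the top faces of the lugs, 58 mm above its foot.
- press: Embossing press, fixed. Origin on the table under the mount axis, z up. In mm: base plate 24 high (x -80 to 120, y -70 to 290), anvil 90 square up to z 36, column (x -15 to 75, y 170 to 230), pull lever on its far side up to z 400, overarm z 250 to 300 (x -8 to 48, y -10 to 230), on the axis a round head 84 across from z 160 up: its foot is the collar. Open to -x, -y and +x.
- mount (a point): Centre of the collar's round opening (50 mm across), level with its flat underside, 160 mm above the table. Axes as the press. The holder goes in from below, upright, cone first; then its lugs meet the underside unless they are under the three slots. Slid round there under a light upward push (a few N), they rise when they find the slots.
- slot (a point): NOMINAL middle of the slot for the handle's lug, at the underside: holder yaw = press yaw + 0.2 rad. The collar is really clamped up to 0.22 rad to either side of that, unmeasured, and its pockets with it. Slots are about 17 mm wide: lugs enter within 0.08 rad. Clockwise of each slot (seen from above) is a solid wall, counter-clockwise a land, 8 mm above the underside.
- pocket (a point): NOMINAL middle of the handle lug's pocket floor, 0.885 rad counter-clockwise of the slot's middle, past the land, off by the same unknown angle. Its floor is 4 mm above the underside, 4 below the land. A stop wall on its far side meets the lug 0.95 rad past the slot's middle; the lug sinks in from there back to about 0.09 rad before. Seated, the foot is 48 mm below the underside.
- ceiling (a point): Centre of the ceiling inside the collar, 30 mm above the underside. To turn, lug_top must be 14 to 20 mm above the underside (below 14 the lugs catch on the land, at 20 the cone's top meets the ceiling). A 22 mm spring pad here pushes down on the cone's top: 2 N when seated, 3 to 5 N while turning.
- book_stack: Bystander: stack of five picture books, 170 x 210 x 60 mm; origin under its centre.
- loose_book: Bystander: single flat book, 130 x 170 x 14 mm; origin under its centre.
- tape_roll: Bystander: roll of brown tape lying flat, 100 mm across, 48 mm high; origin under its centre.
- label_reel: Bystander: reel of paper labels lying flat, 110 mm across, 30 mm high; origin under its centre.
- glue_bottle: Bystander: white glue bottle, 48 mm across, 120 mm tall; origin under its centre.
- mug: Bystander: white mug, 80 mm across, 90 mm tall; origin under its centre.
- stapler: Bystander: black stapler, 130 x 32 x 50 mm, long axis x; origin under its centre.
Mind the look-alikes: they are no part of the job. Leave any green or yellow look-alike of the holder alone.

How it is judged:
On the way, in this order (a step that is already met when the one before it is completed fails the run):
1. the die holder is lifted clear of the table (height (world z) of holder above 0.03 m), for 0.1 s.
2. the lugs are up in the collar's slots, above the land (z of holder in the frame of mount above -0.0455 m and horizontal distance between lug_top and mount below 0.006 m), for 0.1 s.
At the end, for the whole second after the job is handed in: The released die holder hangs at rest in the collar with its lugs down in the locking pockets: its foot 46.2 to 51.5 mm below the collar's underside, its axis within 6 mm of the mount axis and within 0.10 rad of upright (z of holder in the frame of mount between -0.0515 and -0.0462 m and horizontal distance between lug_top and mount below 0.006 m and angle between holder's own z axis and vertical below 0.1 rad and linear speed of holder below 0.01 m/s and angular speed of holder below 0.1 rad/s); the robot touches nothing.
It fails at once if the die holder is forced against the press with more than 120 N (contact force between holder and press above 120 N).
It fails at once if the die holder is tipped over (more than 0.6 rad) (angle between holder's own z axis and vertical above 0.6 rad).
It fails at once if a bystander is pushed more than 30 mm (distance of any of book_stack, loose_book, tape_roll, label_reel, glue_bottle, mug, stapler from where it was at the start of the episode above 0.03 m).
It also fails if it takes over 72 s, if anything falls off the work surface, if the arm or the gripper's body presses on something with over 40 N, if the wrist force passes 120 N, or if a joint passes its speed limit or range.

## Working session

There is one attempt and no reset: what is moved stays moved. The work goes in short steps, Python scripts to look and compute and a tool call to move; the robot and the scene stay as the last step left them, time stands still between calls to the robot, and variables do not carry over. Pictures are saved under pics/ and viewed, and the job is handed in when it is done.

Besides the shell and the picture viewer there is one more tool, called after "Call:" by a JSON object that holds its "fn" and its "kwargs", one argument or row to a line. arm_command: Moves the arm, as the interface text tells. Shifts and turns lie within -1 to 1; 1 stands for 150 mm of shift or 180 degrees of turn. Its arguments: {"type":"object","properties":{"series":{"type":"array","items":{"type":"array","items":{"type":"array","items":{"type":"number"}}}},"grip_force":{"type":"number"}},"required":["series"]}

```bash
mkdir -p pics
python3 - <<'E'
from station import env
import cv2, numpy as np
print(env.read_state(), env.grasp_offset)
for n in ("side","top","wrist"):
    m=env.camera_model(n); print(n,m)
    cv2.imwrite(f"pics/{n}0.png",env.camera(n))
E
```

```text
{'t': 0.0, 'q': array([-1.39320044,  0.53718847, -0.00441346,  1.53885368,  0.00262481,
        1.06727891, -0.07121689]), 'joint_velocities': array([-2.56706950e-05, -3.35912211e-04,  5.22346443e-04,  1.08232197e-03,
       -4.14148700e-04, -2.24627727e-03,  1.63080768e-03]), 'joint_torque': array([ 1.99596620e-04, -5.83405209e+01,  1.04889382e+00, -2.59107453e+01,
        1.23516991e-02,  9.57431796e-03,  2.82669197e-05]), 'tool_pos': array([0.1567923 , 0.63016997, 0.23040646]), 'tcp_rot': array([3.14143176e+00, 1.71561751e-03, 1.32704568e+00]), 'force': array([-0.42868598, -0.22170186, -0.06879729]), 'torque': array([-0.02896253,  0.05488861,  0.02334841]), 'gripper_width': 1.0028681943137117} 0.0187
side {'fov_y': 47.99727037688176, 'cx': 258.108886211713, 'cy': 186.78302596552345, 'position': array([-0.03617093, -0.85203077,  0.96904152]), 'orientation': array([-2.29106552, -0.01220212, -0.61366881])}
top {'fov_y': 43.804622769286155, 'cx': 260.49584552674276, 'cy': 191.28974685414485, 'position': array([ 0.22952477, -0.0763093 ,  1.56320581]), 'orientation': array([-2.94965459,  0.01082356, -1.55707176])}
wrist {'fov_y': 64.85643836188171, 'cx': 253.23114792592096, 'cy': 188.78528148883396, 'position': array([0.08496178, 0.64872944, 0.37324471]), 'orientation': array([2.84619440e+00, 1.40895683e-03, 1.32779150e+00])}
```

View pics/side0.png

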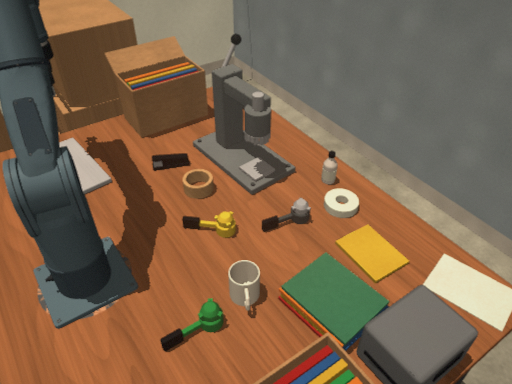

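View pics/top0.png

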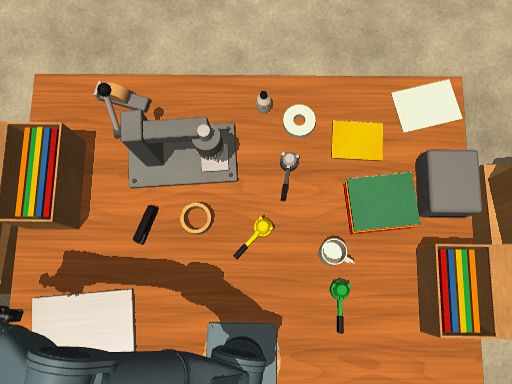

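View pics/wrist0.png

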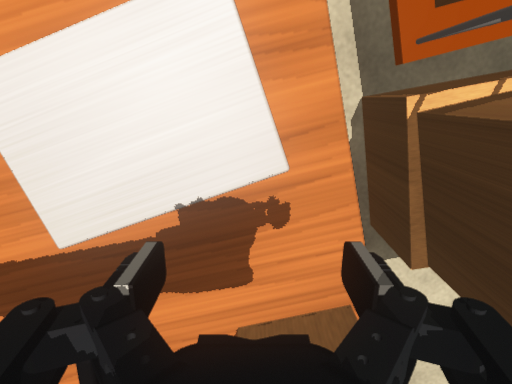

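Candidates for the holder are the steel one with a black grip at top (289,162) / side (298,210), the green look-alike at top (340,292) and the yellow one at top (260,230). I choose the steel one and will check it in a close crop.

```bash
cat > h.py <<'E'
import numpy as np, cv2
from station import env
from scipy.spatial.transform import Rotation as R
def K(m): 
    f=192/np.tan(np.radians(m["fov_y"]/2)); return f
def ray(m,u,v):
    f=K(m); d=np.array([(u-m["cx"])/f,(v-m["cy"])/f,1.]); d=R.from_euler('xyz',m["orientation"]).apply(d); return np.array(m["position"]),d
def onz(m,u,v,z):
    p,d=ray(m,u,v); return p+d*(z-p[2])/d[2]
def tri(m1,a,m2,b):
    p1,d1=ray(m1,*a);p2,d2=ray(m2,*b)
    A=np.stack([d1,-d2],1); s=np.linalg.lstsq(A,p2-p1,rcond=None)[0]
    q1=p1+d1*s[0];q2=p2+d2*s[1]; return (q1+q2)/2,np.linalg.norm(q1-q2)
def proj(m,P):
    c=R.from_euler('xyz',m["orientation"]).inv().apply(np.array(P)-m["position"]); f=K(m)
    return c[...,0]/c[...,2]*f+m["cx"],c[...,1]/c[...,2]*f+m["cy"]
E
python3 - <<'E'
import cv2,numpy as np
t=cv2.imread("pics/top0.png");s=cv2.imread("pics/side0.png")
a=cv2.resize(t[135:215,245:325],None,fx=5,fy=5,interpolation=cv2.INTER_CUBIC)
b=cv2.resize(s[180:260,245:325],None,fx=5,fy=5,interpolation=cv2.INTER_CUBIC)
cv2.imwrite("pics/c1.png",np.hstack([a,b]))
a=cv2.resize(t[95:195,115:245],None,fx=5,fy=5,interpolation=cv2.INTER_CUBIC)
cv2.imwrite("pics/c2.png",a)
a=cv2.resize(s[60:195,185:300],None,fx=4.4,fy=4.4,interpolation=cv2.INTER_CUBIC)
cv2.imwrite("pics/c3.png",a)
E
```

```text
(no output)
```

View pics/c1.png

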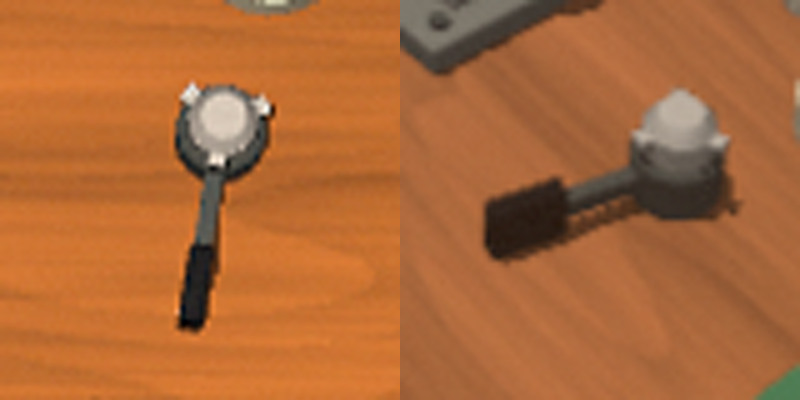

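View pics/c2.png

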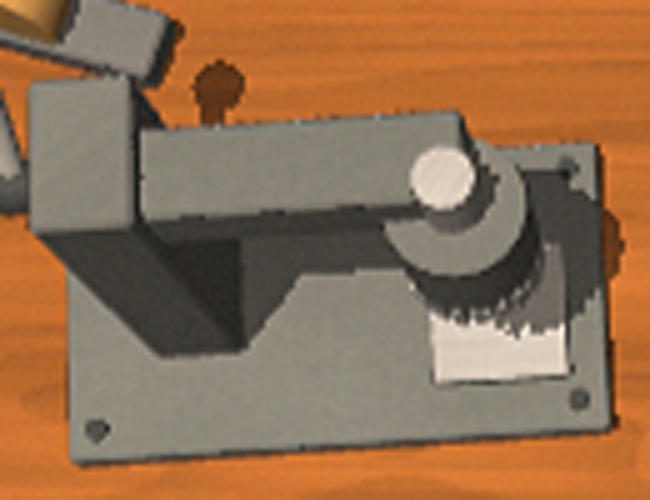

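View pics/c3.png

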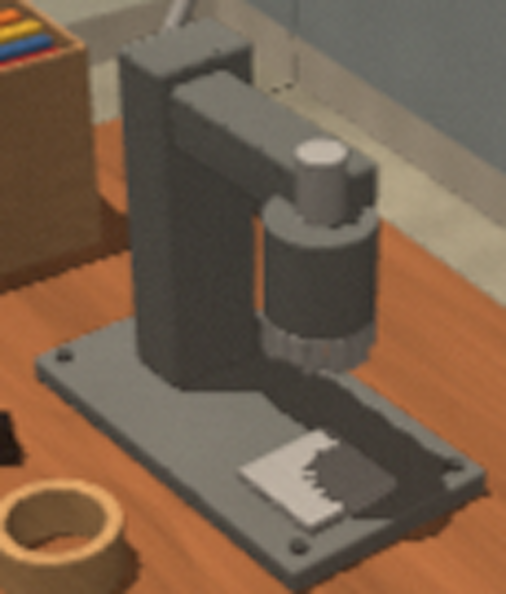

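The crop confirms the steel holder. Its cone top is at top (289.6,158), the grip middle at about (284,192) and the handle lug points at the robot. Next I measure the holder and press.

Run:
```python
from h import *
t=cv2.imread("pics/top0.png");s=cv2.imread("pics/side0.png")
mt=env.camera_model("top");ms=env.camera_model("side")
# black grip mask in top
hsv=cv2.cvtColor(t,cv2.COLOR_BGR2HSV)
g=np.zeros(t.shape[:2],np.uint8); g[180:206,275:295]=255
blk=cv2.bitwise_and(((t.max(2)<45)*255).astype(np.uint8),g)
c=max(cv2.findContours(blk,0,1)[0],key=cv2.contourArea);r=cv2.minAreaRect(c);print("grip",r,cv2.contourArea(c))
G=onz(mt,*r[0],0.035);print(G)
# cone
w=((t.min(2)>120)*255).astype(np.uint8); m=np.zeros_like(g); m[148:172,278:302]=255
w=cv2.bitwise_and(w,m); cc=cv2.moments(w,True); print("cone px",cc['m10']/cc['m00'],cc['m01']/cc['m00'],cc['m00'])
C=onz(mt,289.6,158.0,0.066);print("cone",C)
print("lugs",onz(mt,245+190/5,135+95/5,.058),onz(mt,245+264/5,135+107/5,.058),onz(mt,245+217/5,135+158/5,.058))
# plate corners
for n,p in dict(br=(237,180.6),tr=(234.6,123.8),bl=(129.4,187.0)).items(): print(n,onz(mt,p[0],p[1],.024))
# cap top both views
capt=(115+442/5,95+178/5); caps=(185+322/4.4,60+153/4.4)
print("cap",tri(mt,capt,ms,caps), "grip side", proj(ms,[G])) 
# side plate corners
for n,p in dict(br=(185+298/4.4,60+575/4.4),tr=(185+484/4.4,60+480/4.4),bl=(185+38/4.4,60+362/4.4)).items(): print("side",n,onz(ms,p[0],p[1],.024))
```

```text
grip ((283.86126708984375, 191.9017333984375), (4.409658432006836, 16.270118713378906), 8.746162414550781) 55.0
[ 0.52511784 -0.13183426  0.035     ]
cone px 288.921568627451 158.94117647058823 153.0
cone [ 0.63105632 -0.14877501  0.066     ]
lugs [ 0.64643083 -0.12764048  0.058     ] [ 0.63886809 -0.17581911  0.058     ] [ 0.60437044 -0.14533568  0.058     ]
br [0.56342824 0.02247661 0.024     ]
tr [0.75963084 0.03512725 0.024     ]
bl [0.53778975 0.37717427 0.024     ]
cap (array([0.64061801, 0.09793254, 0.31599972]), np.float64(0.0039980293794888485)) grip side (array([268.95309503]), array([220.19013474]))
side br [0.5676675  0.01591718 0.024     ]
side tr [0.75373015 0.02566463 0.024     ]
side bl [0.53953554 0.36552061 0.024     ]
```

Call:
{"fn": "arm_command", "kwargs": {
  "series": [
    [[-0.87,0.72,-0.5,0,1],[-0.87,0.72,-0.5,0,1],[-0.87,0.72,-0.5,0,1],[-0.87,0.72,-0.5,0,1]]
  ]
}}

```text
t: 0.55
tool_pos: [0.232, 0.4754, 0.3073]
tcp_rot: [3.141, -0.0, 1.325]
force: [0.4, -0.4, 0.4]
gripper_width: 1.001
```

Call:
{"fn": "arm_command", "kwargs": {
  "series": [
    [[-0.87,0.72,0,0,1],[-0.87,0.72,0,0,1],[-0.87,0.72,0,0,1],[-0.87,0.72,0,0,1]]
  ]
}}

```text
t: 0.95
tool_pos: [0.3055, 0.3206, 0.3062]
tcp_rot: [3.141, 0.001, 1.321]
force: [1.1, 0.5, 0.3]
gripper_width: 1.003
```

Call:
{"fn": "arm_command", "kwargs": {
  "series": [
    [[-0.87,0.72,0,0,1],[-0.87,0.72,0,0,1],[-0.87,0.72,0,0,1],[-0.87,0.72,0,0,1]]
  ]
}}

```text
t: 1.35
tool_pos: [0.3782, 0.168, 0.3064]
tcp_rot: [3.141, 0.001, 1.321]
force: [0.3, 0.2, 0.2]
gripper_width: 1.0
```

Call:
{"fn": "arm_command", "kwargs": {
  "series": [
    [[-0.62,0.92,0,-0.3,1],[-0.62,0.92,0,-0.3,1],[-0.62,0.92,0,-0.3,1],[-0.62,0.92,0,-0.3,1],[-0.62,0.92,0,-0.3,1],[-0.62,0.92,0,-0.3,1],[-0.62,0.92,0,-0.3,1]]
  ]
}}

```text
t: 2.05
tool_pos: [0.4883, 0.0485, 0.306]
tcp_rot: [-3.141, -0.0, 2.258]
force: [0.3, 0.0, 0.7]
gripper_width: 1.002
```

```bash
python3 -c "
from station import env
s=env.read_state();print(s['q'],s['tool_pos'],s['tcp_rot'])"
```

```text
[-0.52129807  0.18252832  0.3798606   1.87823214 -0.07548421  1.09545621
  2.14510674] [0.48830566 0.04849879 0.30596564] [-3.14085552e+00 -1.46448132e-04  2.25763346e+00]
```

Call:
{"fn": "arm_command", "kwargs": {
  "series": [
    [[-0.97,0.24,0,-0.24,1],[-0.97,0.24,0,-0.24,1],[-0.97,0.24,0,-0.24,1],[-0.97,0.24,0,-0.24,1],[-0.97,0.24,0,-0.24,1],[-0.97,0.24,0,-0.24,1]]
  ]
}}

```text
t: 2.65
tool_pos: [0.6045, -0.0402, 0.2981]
tcp_rot: [-3.133, -0.02, 2.912]
force: [0.0, -0.6, -2.5]
gripper_width: 0.999
```

```bash
python3 -c "
from station import env
s=env.read_state();print(s['q'],s['tool_pos'],s['tcp_rot'])"
```

```text
[ 0.2783781   0.44369319 -0.40113669  1.54814955  0.1824953   1.20902152
  2.75585346] [ 0.60450415 -0.04018456  0.29814177] [-3.13261257 -0.0203592   2.912223  ]
```

Call:
{"fn": "arm_command", "kwargs": {
  "series": [
    [[0,0,0,0,1],[0,0,0,0,1],[0,0,0,0,1]]
  ]
}}

```text
t: 2.95
tool_pos: [0.6043, -0.0407, 0.2983]
tcp_rot: [-3.13, -0.02, 2.907]
force: [-0.9, -1.0, -0.3]
gripper_width: 0.998
```

```bash
python3 -c "
from station import env
s=env.read_state();print(s['q'],s['tool_pos'],s['tcp_rot'])"
```

```text
[ 0.26643036  0.44104259 -0.38443374  1.54910939  0.17663529  1.20816188
  2.75590986] [ 0.60428169 -0.04068517  0.29825971] [-3.1304231  -0.02014412  2.90704686]
```

Call:
{"fn": "arm_command", "kwargs": {
  "series": [
    [[0,0,0,-0.02,1],[0,0,0,-0.04,1],[0,0,0,-0.04,1]]
  ]
}}

```text
t: 3.25
tool_pos: [0.6044, -0.039, 0.298]
tcp_rot: [-3.135, -0.022, 3.037]
force: [0.1, 0.8, -0.6]
gripper_width: 0.998
```

```bash
python3 -c "
from station import env
s=env.read_state();print(s['q'],s['tool_pos'],s['tcp_rot'])"
```

```text
[ 0.48527959  0.50697036 -0.71457934  1.53517083  0.34226908  1.25158207
  2.75415825] [ 0.60440994 -0.0390167   0.29801538] [-3.13492639 -0.02190489  3.03670306]
```

Call:
{"fn": "arm_command", "kwargs": {
  "series": [
    [[0.47,-0.67,0,0.35,1],[0.47,-0.67,0,0.35,1],[0.47,-0.67,0,0.35,1],[0.47,-0.67,0,0.35,1],[0.47,-0.67,0,0.35,1],[0.47,-0.67,0,0.35,1],[0.47,-0.67,0,0.35,1],[0.47,-0.67,0,0.35,1]]
  ]
}}

```text
t: 4.05
tool_pos: [0.5239, -0.1323, 0.301]
tcp_rot: [-3.12, -0.002, 1.928]
force: [-0.1, -0.3, -0.4]
gripper_width: 1.002
```

Call:
{"fn": "arm_command", "kwargs": {
  "series": [
    [[0,0,0,0.167,1],[0,0,0,0.167,1],[0,0,0,0.167,1],[0,0,0,0.167,1],[0,0,0,0.167,1]]
  ]
}}

```text
t: 4.55
tool_pos: [0.5239, -0.1322, 0.3011]
tcp_rot: [-3.122, 0.009, 1.409]
force: [0.8, 0.4, 0.0]
gripper_width: 1.0
```

```bash
python3 -c "
from h import *
s=env.read_state();print(s['q'],s['tool_pos'],s['tcp_rot'],s['force'],s['torque'])
m=env.camera_model('wrist');print(m)
import json
json.dump({k:np.array(v).tolist() for k,v in m.items()},open('m1.json','w'))
cv2.imwrite('pics/w1.png',env.camera('wrist'))
cv2.imwrite('pics/s1.png',env.camera('side'))"
```

```text
[ 0.49071566  0.32021727 -0.41576707  1.715583    0.14717555  1.15582749
  1.44017163] [ 0.52389316 -0.13222703  0.30108035] [-3.12196525  0.00851059  1.40872515] [0.82999179 0.40678669 0.01789396] [ 1.29785307e-02 -4.72182804e-05 -4.12648352e-02]
{'fov_y': 64.85643836188171, 'cx': 253.23114792592096, 'cy': 188.78528148883396, 'position': array([ 0.45379192, -0.11914094,  0.44526552]), 'orientation': array([2.86589821, 0.00829367, 1.40946079])}
```

View pics/w1.png

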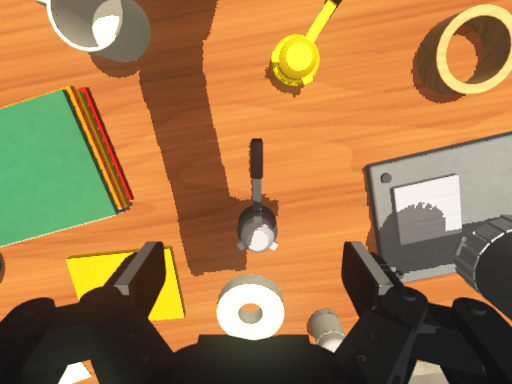

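View pics/s1.png

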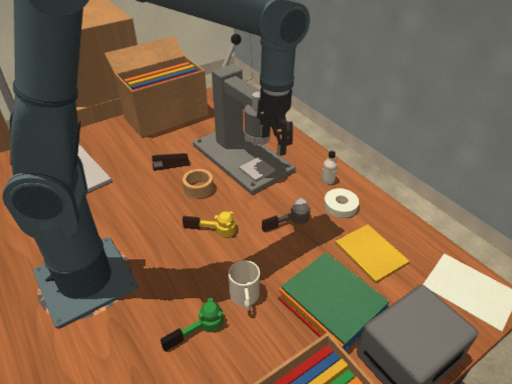

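The wrist view shows the steel holder with its grip at about (257,158) and cone at about (260,237), in line with the tool. The yellow copy is at (297,58) and the press plate corner at (366,165).

Run:
```python
from h import *
import json
m=json.load(open('m1.json')); w=cv2.imread('pics/w1.png')
blk=((w.max(2)<40)*255).astype(np.uint8); k=np.zeros_like(blk);k[130:185,240:275]=255
blk&=k
c=max(cv2.findContours(blk,0,1)[0],key=cv2.contourArea);print(cv2.minAreaRect(c),cv2.boundingRect(c))
x,y,ww,hh=cv2.boundingRect(c)
a=w[120:260,220:300]; b=w[140:300,360:512]
cv2.imwrite('pics/c4.png',np.hstack([cv2.resize(a,(320,560),interpolation=2),cv2.resize(b,(480,560),interpolation=2)]))
r=cv2.minAreaRect(c)[0]
print("grip top",onz(m,*r,.041),onz(m,*r,.03)); 
bx=cv2.boxPoints(cv2.minAreaRect(c));print(bx,[onz(m,*p,.041)[:2] for p in bx])
print("plate", onz(m,366,165,.024), onz(m,378,283,.024))
```

```text
Traceback (most recent call last):
ValueError: max() iterable argument is empty
```

Run:
```python
from h import *
import json
m=json.load(open('m1.json')); w=cv2.imread('pics/w1.png')
print(w[158,250:265].tolist())
blk=((w.max(2)<62)*255).astype(np.uint8); k=np.zeros_like(blk);k[130:185,240:275]=255
blk&=k
c=max(cv2.findContours(blk,0,1)[0],key=cv2.contourArea);print(cv2.minAreaRect(c),cv2.boundingRect(c))
a=w[120:260,220:300]; b=w[140:300,360:512]
cv2.imwrite('pics/c4.png',np.hstack([cv2.resize(a,(320,560),interpolation=2),cv2.resize(b,(480,560),interpolation=2)]))
r=cv2.minAreaRect(c)[0]
print("grip top",onz(m,*r,.041),onz(m,*r,.03)); 
bx=cv2.boxPoints(cv2.minAreaRect(c));print([onz(m,*p,.041)[:2] for p in bx])
print("plate", onz(m,366,165,.024), onz(m,378,283,.024))
```

```text
[[35, 67, 123], [28, 47, 81], [32, 42, 66], [38, 47, 71], [40, 48, 71], [40, 50, 72], [42, 51, 74], [42, 50, 74], [42, 51, 75], [42, 51, 75], [40, 50, 73], [36, 46, 70], [40, 68, 118], [61, 123, 211], [72, 147, 237]]Traceback (most recent call last):
  File "<stdin>", line 7, in <module>
ValueError: max() iterable argument is empty
```

Run:
```python
from h import *
import json
m=json.load(open('m1.json')); w=cv2.imread('pics/w1.png')
blk=((w.max(2)<95)*255).astype(np.uint8); k=np.zeros_like(blk);k[130:182,240:275]=255
blk&=k
c=max(cv2.findContours(blk,0,1)[0],key=cv2.contourArea);print(cv2.minAreaRect(c),cv2.boundingRect(c))
a=w[120:260,220:300]; b=w[140:300,360:512]
cv2.imwrite('pics/c4.png',np.hstack([cv2.resize(a,(320,560),interpolation=2),cv2.resize(b,(480,560),interpolation=2)]))
r=cv2.minAreaRect(c)[0]
print("grip top",onz(m,*r,.041),onz(m,*r,.03)); 
bx=cv2.boxPoints(cv2.minAreaRect(c));print([onz(m,*p,.041)[:2] for p in bx])
print("plate", onz(m,366,165,.024), onz(m,378,283,.024))
```

```text
((256.0, 158.5), (39.0, 10.0), 90.0) (251, 139, 11, 40)
grip top [ 0.52473707 -0.13029201  0.041     ] [ 0.52666748 -0.13059543  0.03      ]
[array([ 0.49783113, -0.13270833]), array([ 0.49995237, -0.11959716]), array([ 0.55260766, -0.12778908]), array([ 0.55042461, -0.14137646])]
plate [0.56161855 0.02117911 0.024     ] [0.75507243 0.02835357 0.024     ]
```

View pics/c4.png

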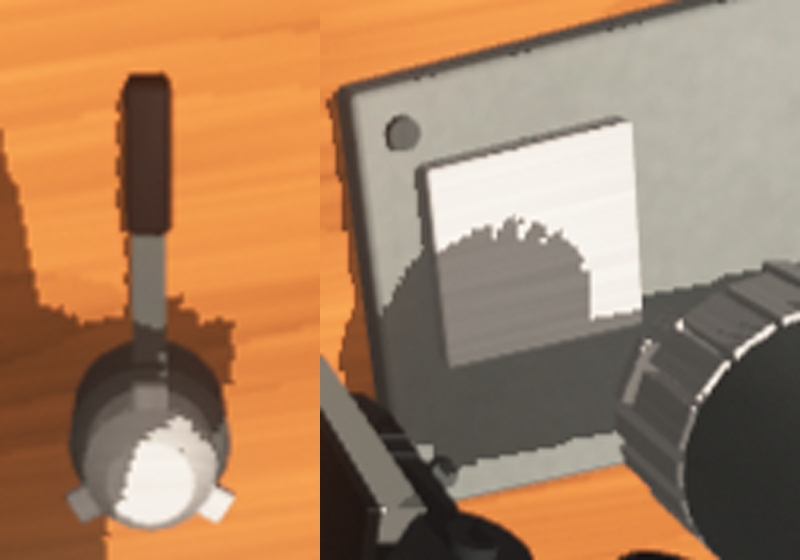

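Run:
```python
from h import *
import json
m=json.load(open('m1.json')); mt=env.camera_model('top')
cs=[(427,168),(632,122),(640,320),(450,366)]
P=np.array([onz(m,360+(a-320)*152/480,140+b*160/560,.036)[:2] for a,b in cs]);print(P,P.mean(0))
print([np.linalg.norm(P[i]-P[i-1]) for i in range(4)])
e=P[2]-P[1]; print("yaw",np.arctan2(*(P[3]-P[0])[::-1]),np.arctan2(*(P[2]-P[1])[::-1]), [np.arctan2(*(q)[::-1])-np.pi/2 for q in (P[1]-P[0],P[2]-P[3])])
t=[(432,383),(570,372)]
Q=[onz(mt,115+a/5,95+b/5,.036)[:2] for a,b in t];print("top near corners",Q)
```

```text
[[0.59759291 0.05363672]
 [0.59275054 0.14250471]
 [0.6792585  0.1479149 ]
 [0.68675129 0.06109627]] [0.63908831 0.10128815]
[np.float64(0.08946988589632292), np.float64(0.08899982042201911), np.float64(0.08667696529801476), np.float64(0.08714136070223966)]
yaw 0.08347183571001693 0.06245844137467721 [np.float64(0.054435623496149166), np.float64(0.08609059505260208)]
top near corners [array([0.58977171, 0.13955093]), array([0.59821541, 0.04890927])]
```

Call:
{"fn": "arm_command", "kwargs": {
  "series": [
    [[0.025,0.043,1.0,0,1],[0.025,0.043,1.0,0,1],[0.025,0.043,1.0,0,1],[0.025,0.043,1.0,0,1]]
  ]
}}

```text
t: 5.05
tool_pos: [0.5227, -0.1296, 0.145]
tcp_rot: [-3.109, 0.007, 1.413]
force: [-0.8, -0.5, 0.6]
gripper_width: 1.0
```

Call:
{"fn": "arm_command", "kwargs": {
  "series": [
    [[0,0.03,0.6,0,1],[0,0.03,0.6,0,1],[0,0.03,0.6,0,1]]
  ]
}}

```text
t: 5.35
tool_pos: [0.5278, -0.1314, 0.0585]
tcp_rot: [-3.115, 0.008, 1.412]
force: [-1.2, 0.3, -0.1]
gripper_width: 1.001
```

Run:
```python
from h import *
s=env.read_state();print(s['q'],s['tool_pos'],s['tcp_rot'],R.from_euler('xyz',s['tcp_rot']).apply([0,0,1]))
cv2.imwrite('pics/w2.png',env.camera('wrist'))
```

```text
[ 0.40843571  0.64689252 -0.33127182  1.89028411  0.32747444  0.68505452
  1.28959005] [ 0.5278078  -0.1313703   0.05849561] [-3.11494053  0.00820606  1.41182695] [-0.0276115  -0.00388107 -0.9996112 ]
```

View pics/w2.png

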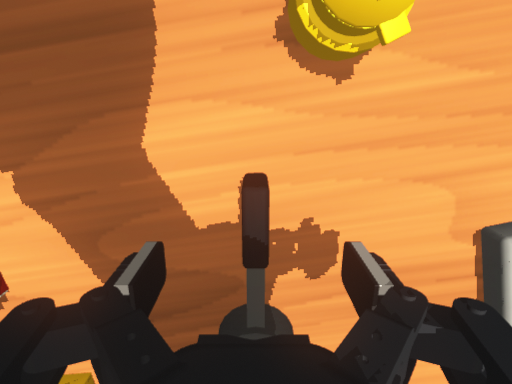

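The wrist view shows the grip between the open jaws (cols 244–268, rows 173–270), centred and straight. I go down and close.

Call:
{"fn": "arm_command", "kwargs": {
  "series": [
    [[0.01,-0.01,0.32,0,1],[0.01,-0.01,0.32,0,1]]
  ]
}}

```text
t: 5.6
tool_pos: [0.5265, -0.1297, 0.0119]
tcp_rot: [-3.118, 0.008, 1.412]
force: [-2.0, -0.8, -0.2]
gripper_width: 1.0
```

Call:
{"fn": "arm_command", "kwargs": {
  "series": [
    [[0,0,0,0,-1],[0,0,0,0,-1],[0,0,0,0,-1],[0,0,0,0,-1],[0,0,0,0,-1],[0,0,0,0,-1],[0,0,0,0,-1]]
  ],
  "grip_force": 58
}}

```text
t: 6.3
tool_pos: [0.5283, -0.1301, 0.0133]
tcp_rot: [-3.122, 0.008, 1.411]
force: [-2.7, -0.1, 6.5]
gripper_width: 0.177
```

Run:
```python
from h import *
s=env.read_state();print(s['tool_pos'],s['tcp_rot'],R.from_euler('xyz',s['tcp_rot']).apply([0,0,1]),s['force'],s['torque'],s['gripper_width'])
```

```text
[ 0.52834809 -0.13005514  0.01328048] [-3.12232428  0.00792306  1.41133445] [-0.02028057 -0.00476163 -0.99978299] [-2.68184716 -0.09462337  6.52862713] [-0.08435822 -0.09266548 -0.01389374] 0.17705109547093179
```

Call:
{"fn": "arm_command", "kwargs": {
  "series": [
    [[0,0,-0.1,0,-1],[0,0,-0.3,0,-1],[0,0,-0.5,0,-1],[0,0,-0.5,0,-1],[0,0,-0.5,0,-1]]
  ]
}}

```text
t: 6.8
tool_pos: [0.5292, -0.1297, 0.088]
tcp_rot: [-3.121, 0.008, 1.411]
force: [-0.4, 0.2, -2.6]
gripper_width: 0.178
```

Run:
```python
from h import *
s=env.read_state();print(s['tool_pos'],s['tcp_rot'],R.from_euler('xyz',s['tcp_rot']).apply([0,0,1]),s['force'],s['torque'],s['gripper_width'],s['q'])
S=env.camera('side');T=env.camera('top');W=env.camera('wrist')
print(env.camera_model('wrist'))
cv2.imwrite('pics/s3.png',S);cv2.imwrite('pics/t3.png',T);cv2.imwrite('pics/w3.png',W)
cv2.imwrite('pics/c5.png',np.hstack([cv2.resize(S[150:260,240:340],(400,440),interpolation=2),cv2.resize(W[150:345,170:340],(384,440),interpolation=2)]))
```

```text
[ 0.52920895 -0.12967415  0.08802826] [-3.12149404  0.00794716  1.4112445 ] [-0.02110434 -0.00465158 -0.99976646] [-0.3883317   0.22435851 -2.58868461] [0.04151017 0.25302657 0.01817375] 0.1776390299101071 [ 0.42397035  0.59867373 -0.35494522  1.88396084  0.30808681  0.73324901
  1.30169806]
{'fov_y': 64.85643836188171, 'cx': 253.23114792592096, 'cy': 188.78528148883396, 'position': array([ 0.45840856, -0.11668469,  0.23079594]), 'orientation': array([2.86955052, 0.00743465, 1.41224513])}
```

View pics/c5.png

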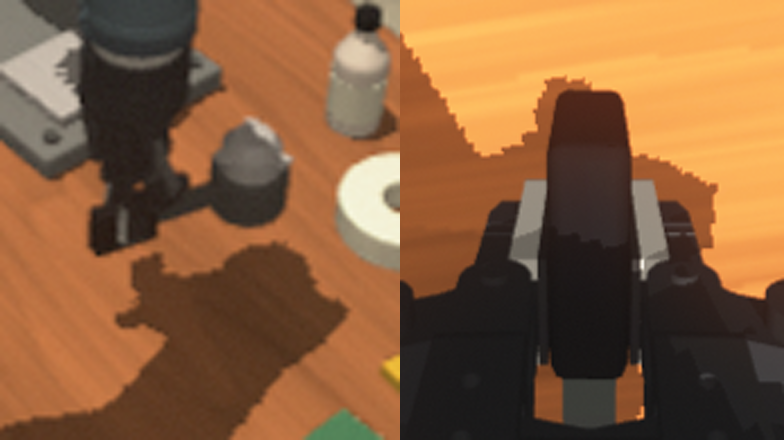

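Run:
```python
import cv2,numpy as np
T=cv2.imread('pics/t3.png');S=cv2.imread('pics/s3.png')
cv2.imwrite('pics/c6.png',np.hstack([cv2.resize(T[135:195,270:320],(400,480),interpolation=2),cv2.resize(S[170:220,285:325],(384,480),interpolation=2)]))
```

```text
(no output)
```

View pics/c6.png

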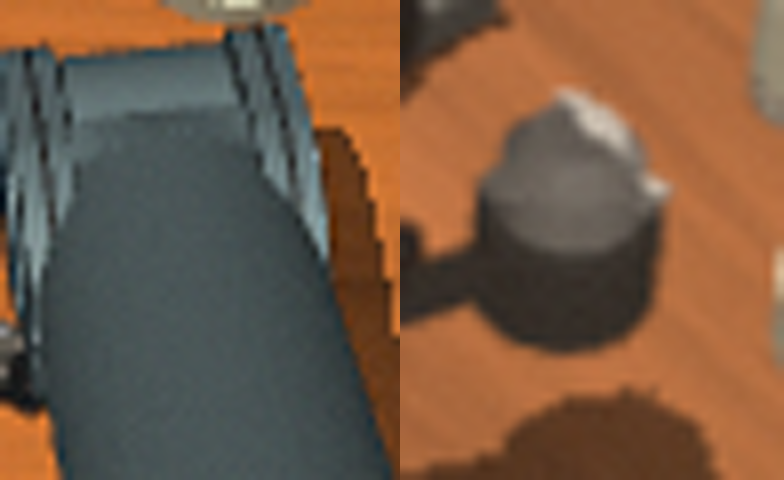

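Run:
```python
from h import *
ms=env.camera_model('side')
a=np.linspace(0,2*np.pi,73)
for z0 in (.073,.076):
  C=np.array([.631,-.148,z0])
  for z,r in ((0,.03),(.038,.03),(.068,.015)):
    P=C+np.stack([r*np.cos(a),r*np.sin(a),z+0*a],1); u,v=proj(ms,P); print(z0,z,u.min().round(1),u.max().round(1),v.min().round(1),v.max().round(1))
print("meas cup cols",285+(478-400)/9.6,285+(660-400)/9.6,"bottom row",170+350/9.6)
S0=cv2.imread('pics/side0.png'); cv2.imwrite('pics/c7.png',cv2.resize(S0[190:235,275:320],(450,450),interpolation=2))
C=np.array([.630,-.148,0])
for z,r in ((0,.03),(.038,.03),(.068,.015)):
    P=C+np.stack([r*np.cos(a),r*np.sin(a),z+0*a],1); u,v=proj(ms,P); print("start",z,(u.min()-275)*10,(u.max()-275)*10,(v.min()-190)*10,(v.max()-190)*10)
```

```text
0.073 0 290.6 310.4 193.8 207.3
0.073 0.038 291.4 311.5 184.6 198.0
0.073 0.068 297.2 307.4 180.3 186.9
0.076 0 290.7 310.5 193.1 206.6
0.076 0.038 291.5 311.6 183.8 197.2
0.076 0.068 297.2 307.5 179.5 186.2
meas cup cols 293.125 312.0833333333333 bottom row 206.45833333333334
start 0 139.51123427980974 329.9014302598647 208.1726224434604 343.7708370120839
start 0.038 146.7839573769919 340.7679248566751 121.9533968246165 257.1787912777694
start 0.068 201.85740355352266 300.3165035625625 84.45710891017796 151.86296570636785
```

View pics/c7.png

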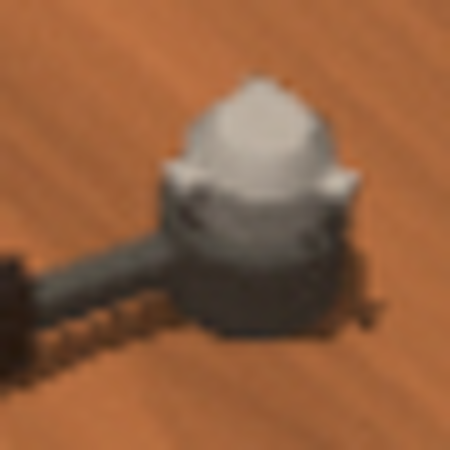

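Call:
{"fn": "arm_command", "kwargs": {
  "series": [
    [[0.15,-0.02,0,0,-1],[0.35,-0.045,0,0,-1],[0.55,-0.07,0,-0.01,-1],[0.755,-0.098,0,-0.025,-1],[0.755,-0.098,0,-0.025,-1]]
  ]
}}

```text
t: 7.45
tool_pos: [0.5321, -0.0091, 0.0861]
tcp_rot: [-3.119, 0.002, 1.499]
force: [-0.6, 0.2, -2.7]
gripper_width: 0.177
```

Call:
{"fn": "arm_command", "kwargs": {
  "series": [
    [[0.15,-0.02,0,0,-1],[0.35,-0.045,0,0,-1],[0.55,-0.07,0,-0.01,-1],[0.68,-0.088,0,-0.026,-1],[0.68,-0.088,0,-0.026,-1]]
  ]
}}

```text
t: 7.95
tool_pos: [0.5271, 0.0909, 0.0861]
tcp_rot: [-3.119, 0.002, 1.579]
force: [0.3, 0.3, -1.6]
gripper_width: 0.18
```

Run:
```python
from h import *
s=env.read_state();print(s['tool_pos'],s['tcp_rot'],R.from_euler('xyz',s['tcp_rot']).apply([0,0,1]),s['force'],s['torque'],s['gripper_width'],s['q'])
S=env.camera('side')
cv2.imwrite('pics/s4.png',S)
cv2.imwrite('pics/c8.png',cv2.resize(S[75:195,200:300],(500,600),interpolation=2))
```

```text
[0.52709665 0.09094093 0.08613838] [-3.11910599e+00  2.26103153e-03  1.57881402e+00] [-0.02246592 -0.00244066 -0.99974463] [ 0.25521285  0.25108725 -1.64718632] [ 7.64502742e-05  1.97195342e-01 -3.96768151e-02] 0.1797366099797055 [ 0.06457659  0.60000183 -0.41331233  1.90499103  0.34117127  0.72911196
  1.03208415]
```

View pics/c8.png

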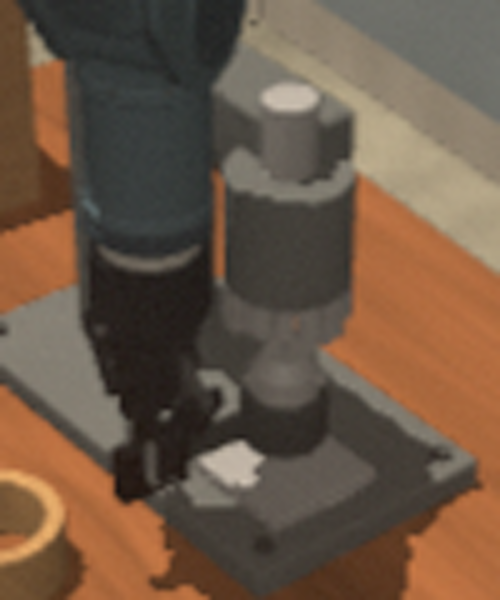

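Run:
```python
from h import *
ms=env.camera_model('side'); a=np.linspace(0,2*np.pi,181)
def cyl(C,z,r):
    u,v=proj(ms,np.array([C[0],C[1],0])+np.stack([r*np.cos(a),r*np.sin(a),z+0*a],1)); return np.round([(u.min()-200)*5,(u.max()-200)*5,(v.min()-75)*5,(v.max()-75)*5],1)
M=(.639,.098);H=(.6306,.0917)
for z,r in ((.25,.042),(.19,.042),(.16,.042),(.16,.04)): print("head",z,r,cyl(M,z,r))
for z,r in ((.073,.03),(.111,.03),(.141,.015)): print("hold",z,cyl(H,z,r))
S=cv2.imread('pics/s4.png')
for v in (120,128,134,138,142,146,152,156,160,164): print(v,[int(x) for x in cv2.cvtColor(S,cv2.COLOR_BGR2GRAY)[v,242:276]])
```

```text
head 0.25 0.042 [217.2 351.4 159.4 230.9]
head 0.19 0.042 [218.2 348.5 239.  312.1]
head 0.16 0.042 [218.6 347.2 277.1 350.9]
head 0.16 0.04 [221.7 344.1 278.8 349.1]
hold 0.073 [232.5 321.1 401.1 455.5]
hold 0.111 [232.2 322.4 356.1 410. ]
hold 0.141 [254.8 300.5 332.5 359.3]
120 [56, 97, 103, 62, 57, 56, 60, 59, 61, 63, 61, 61, 63, 64, 63, 65, 64, 65, 64, 64, 63, 62, 62, 60, 63, 60, 58, 55, 76, 109, 120, 119, 122, 122]
128 [59, 103, 104, 53, 54, 58, 57, 60, 62, 61, 61, 63, 61, 63, 65, 65, 66, 63, 63, 63, 62, 63, 62, 61, 60, 57, 56, 53, 88, 122, 123, 121, 123, 123]
134 [44, 58, 71, 80, 80, 76, 60, 60, 62, 61, 62, 63, 60, 63, 65, 63, 63, 63, 62, 61, 61, 59, 59, 61, 60, 67, 73, 82, 97, 118, 116, 117, 117, 118]
138 [57, 59, 69, 80, 81, 85, 82, 84, 86, 89, 91, 89, 82, 83, 90, 89, 88, 92, 90, 94, 90, 87, 81, 85, 86, 84, 84, 99, 112, 123, 123, 122, 121, 121]
142 [61, 60, 62, 61, 65, 65, 63, 65, 71, 80, 87, 86, 86, 89, 93, 94, 89, 85, 87, 91, 91, 86, 85, 87, 93, 102, 107, 117, 118, 117, 118, 119, 122, 123]
146 [63, 61, 61, 60, 61, 63, 60, 62, 67, 78, 87, 91, 88, 89, 88, 89, 90, 89, 90, 87, 82, 98, 120, 124, 122, 122, 127, 128, 126, 125, 121, 120, 119, 119]
152 [85, 79, 106, 123, 119, 98, 63, 69, 83, 84, 88, 90, 94, 97, 99, 99, 96, 94, 90, 89, 82, 75, 60, 58, 64, 73, 85, 102, 124, 124, 125, 124, 122, 117]
156 [41, 47, 91, 122, 125, 103, 53, 43, 45, 47, 51, 61, 68, 73, 77, 75, 77, 71, 58, 50, 47, 44, 42, 50, 62, 62, 64, 63, 63, 64, 63, 72, 101, 124]
160 [44, 44, 44, 44, 45, 44, 42, 42, 43, 44, 47, 45, 46, 47, 45, 46, 45, 43, 44, 42, 42, 42, 40, 48, 62, 64, 64, 63, 62, 62, 63, 64, 64, 61]
164 [43, 69, 125, 159, 166, 173, 178, 145, 78, 46, 45, 41, 44, 44, 43, 45, 44, 42, 46, 42, 49, 70, 84, 90, 88, 87, 81, 71, 61, 63, 62, 63, 64, 60]
```

```bash
cat > plan.py <<'E'
from h import *
import sys
# usage: plan.py cx cy psi ztcp : row numbers to bring holder centre to (cx,cy), yaw psi, tcp height z
def plan(cx,cy,psi,z,rad=.1042,lat=-.0012):
    s=env.read_state(); Rt=R.from_euler('xyz',s['tcp_rot']); 
    c,n=np.cos(psi),np.sin(psi)
    T=np.array([cx-(c*rad-n*lat),cy-(n*rad+c*lat),z])
    d=Rt.inv().apply(T-s['tool_pos'])/.15
    yaw=s['tcp_rot'][2]; dy=psi+np.pi/2-yaw
    return d, -dy/np.pi
def rep(rad=.1042,lat=-.0012):
    s=env.read_state(); p=s['tcp_rot'][2]-np.pi/2; c,n=np.cos(p),np.sin(p)
    C=s['tool_pos'][:2]+[c*rad-n*lat,n*rad+c*lat]
    print("t%.2f psi %.3f centre %s tcpz %.4f F %s tau %s w %.3f q7 %.2f tz %s"%(s['t'],p,C.round(4),s['tool_pos'][2],s['force'].round(1),s['torque'].round(2),s['gripper_width'],s['q'][6],R.from_euler('xyz',s['tcp_rot']).apply([0,0,1])[:2].round(3)))
if __name__=="__main__":
    rep()
    a=list(map(float,sys.argv[1:]))
    for i in range(0,len(a),4):
        d,y=plan(*a[i:i+4]); print(d.round(3),round(y,4))
E
python3 plan.py .639 .098 .008 .098 .639 .098 .0 .112
```

```text
t8.00 psi 0.004 centre [0.6315 0.0875] tcpz 0.0860 F [ 0.3 -0.7 -1.7] tau [-0.06  0.22  0.  ] w 0.177 q7 1.03 tz [-0.023 -0.004]
[ 0.066  0.048 -0.081] -0.0013
[ 0.072  0.046 -0.174] 0.0013
```

Call:
{"fn": "arm_command", "kwargs": {
  "series": [
    [[0.068,0.048,-0.04,0,-1],[0.068,0.048,-0.081,0,-1],[0.068,0.048,-0.081,0,-1]]
  ]
}}

```text
t: 8.3
tool_pos: [0.5367, 0.0973, 0.0997]
tcp_rot: [-3.122, 0.004, 1.571]
force: [1.4, 0.6, -2.6]
gripper_width: 0.175
```

```bash
python3 plan.py .639 .098 .0 .110
python3 - <<'E'
from h import *
S=env.camera('side')
cv2.imwrite('pics/c9.png',cv2.resize(S[75:195,200:300],(500,600),interpolation=2))
E
```

```text
t8.30 psi -0.000 centre [0.6409 0.0961] tcpz 0.0997 F [ 1.4  0.6 -2.6] tau [-0.04  0.18 -0.01] w 0.175 q7 1.03 tz [-0.019 -0.004]
[ 0.013 -0.014 -0.069] -0.0
```

View pics/c9.png

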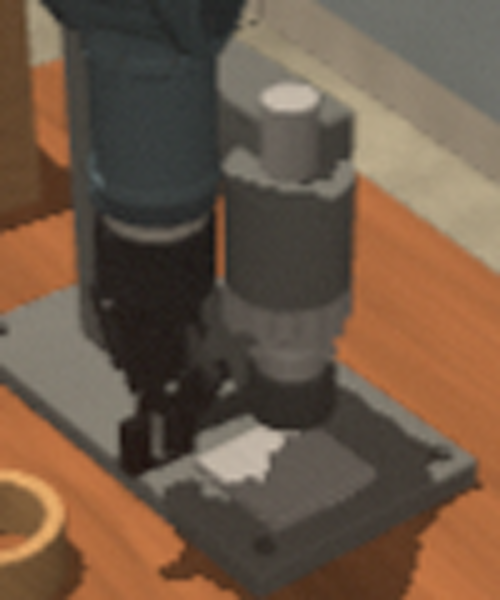

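Call:
{"fn": "arm_command", "kwargs": {
  "series": [
    [[0.013,-0.01,-0.03,0,-1],[0.013,-0.01,-0.065,0,-1],[0.013,-0.01,-0.065,0,-1]]
  ]
}}

```text
t: 8.65
tool_pos: [0.5346, 0.0997, 0.1092]
tcp_rot: [-3.122, 0.004, 1.572]
force: [-0.5, 0.5, -2.6]
gripper_width: 0.176
```

```bash
python3 plan.py .639 .098 .0 .114
```

```text
t8.65 psi 0.001 centre [0.6388 0.0985] tcpz 0.1092 F [-0.5  0.5 -2.6] tau [-0.02  0.11  0.01] w 0.176 q7 1.03 tz [-0.02  -0.004]
[-0.003  0.001 -0.032] 0.0003
```

Call:
{"fn": "arm_command", "kwargs": {
  "series": [
    [[0,0,-0.01,0,-1],[0,0,-0.02,0,-1],[0,0,-0.03,0,-1],[0,0,-0.03,0,-1]]
  ]
}}

```text
t: 9.05
tool_pos: [0.5343, 0.0996, 0.113]
tcp_rot: [-3.12, 0.004, 1.572]
force: [-0.7, -0.0, -1.1]
gripper_width: 0.173
```

Call:
{"fn": "arm_command", "kwargs": {
  "series": [
    [[0,0,-0.01,0,-1],[0,0,-0.01,0,-1]]
  ]
}}

```text
t: 9.25
tool_pos: [0.5343, 0.0997, 0.1145]
tcp_rot: [-3.12, 0.004, 1.572]
force: [-0.6, 0.4, -1.7]
gripper_width: 0.178
```

Call:
{"fn": "arm_command", "kwargs": {
  "series": [
    [[0,0,-0.01,0,-1],[0,0,-0.01,0,-1]]
  ]
}}

```text
t: 9.45
tool_pos: [0.5344, 0.0997, 0.116]
tcp_rot: [-3.12, 0.004, 1.572]
force: [-0.1, -0.5, -2.6]
gripper_width: 0.175
```

Call:
{"fn": "arm_command", "kwargs": {
  "series": [
    [[0,0,-0.01,0,-1],[0,0,-0.01,0,-1]]
  ]
}}

```text
t: 9.65
tool_pos: [0.534, 0.0995, 0.1171]
tcp_rot: [-3.12, 0.004, 1.572]
force: [1.5, 0.4, -7.1]
gripper_width: 0.176
```

```bash
python3 plan.py
```

```text
t9.65 psi 0.001 centre [0.6382 0.0984] tcpz 0.1171 F [ 1.5  0.4 -7.1] tau [0.04 0.29 0.06] w 0.176 q7 1.04 tz [-0.022 -0.004]
```

Call:
{"fn": "arm_command", "kwargs": {
  "series": [
    [[-0.017,0,0,-0.008,-1],[-0.035,0.0005,0,-0.016,-1]]
  ]
}}

```text
t: 9.85
tool_pos: [0.5341, 0.0948, 0.1172]
tcp_rot: [-3.12, 0.003, 1.625]
force: [0.9, 2.5, -6.9]
gripper_width: 0.177
```

```bash
python3 plan.py
```

```text
t9.85 psi 0.054 centre [0.6382 0.0992] tcpz 0.1172 F [ 0.9  2.5 -6.9] tau [0.4  0.33 0.18] w 0.177 q7 1.09 tz [-0.022 -0.004]
```

Call:
{"fn": "arm_command", "kwargs": {
  "series": [
    [[-0.017,0,0,-0.008,-1],[-0.035,0.0005,0,-0.016,-1]]
  ]
}}

```text
t: 10.05
tool_pos: [0.5344, 0.0892, 0.1172]
tcp_rot: [-3.119, 0.002, 1.675]
force: [0.2, 3.4, -8.3]
gripper_width: 0.172
```

Call:
{"fn": "arm_command", "kwargs": {
  "series": [
    [[-0.017,0,0,-0.008,-1],[-0.035,0.0005,0,-0.016,-1]]
  ]
}}

```text
t: 10.25
tool_pos: [0.5352, 0.0837, 0.1174]
tcp_rot: [-3.12, 0.001, 1.725]
force: [0.2, 1.9, -6.6]
gripper_width: 0.176
```

```bash
python3 plan.py
```

```text
t10.25 psi 0.154 centre [0.6383 0.0985] tcpz 0.1174 F [ 0.2  1.9 -6.6] tau [0.27 0.48 0.13] w 0.176 q7 1.20 tz [-0.022 -0.004]
```

Call:
{"fn": "arm_command", "kwargs": {
  "series": [
    [[-0.017,0,0,-0.008,-1],[-0.035,0.0005,0,-0.016,-1]]
  ]
}}

```text
t: 10.45
tool_pos: [0.5362, 0.0779, 0.1175]
tcp_rot: [-3.119, 0.001, 1.774]
force: [-1.4, -0.1, -4.1]
gripper_width: 0.172
```

Call:
{"fn": "arm_command", "kwargs": {
  "series": [
    [[-0.017,0,0,-0.008,-1],[-0.035,0.0005,0,-0.016,-1]]
  ]
}}

```text
t: 10.65
tool_pos: [0.5376, 0.0729, 0.1175]
tcp_rot: [-3.12, -0.001, 1.824]
force: [-0.3, -0.7, -2.1]
gripper_width: 0.175
```

```bash
python3 plan.py
```

```text
t10.65 psi 0.253 centre [0.6387 0.0979] tcpz 0.1175 F [-0.3 -0.7 -2.1] tau [-0.11  0.44 -0.05] w 0.175 q7 1.30 tz [-0.021 -0.005]
```

Call:
{"fn": "arm_command", "kwargs": {
  "series": [
    [[0,0,-0.007,0,-1],[0,0,-0.014,0,-1]]
  ]
}}

```text
t: 10.85
tool_pos: [0.5379, 0.0737, 0.1198]
tcp_rot: [-3.121, -0.001, 1.823]
force: [0.2, -0.5, -1.5]
gripper_width: 0.176
```

```bash
python3 plan.py
```

```text
t10.85 psi 0.252 centre [0.6391 0.0985] tcpz 0.1198 F [ 0.2 -0.5 -1.5] tau [0.01 0.23 0.05] w 0.176 q7 1.30 tz [-0.02  -0.004]
```

Call:
{"fn": "arm_command", "kwargs": {
  "series": [
    [[-0.015,0,-0.014,-0.007,-1],[-0.021,0,-0.028,-0.01,-1],[-0.021,0,-0.028,-0.01,-1]]
  ]
}}

```text
t: 11.15
tool_pos: [0.5388, 0.0706, 0.1243]
tcp_rot: [-3.121, -0.002, 1.855]
force: [0.2, 0.1, -2.7]
gripper_width: 0.173
```

```bash
python3 plan.py
```

```text
t11.15 psi 0.284 centre [0.6392 0.0986] tcpz 0.1243 F [ 0.2  0.1 -2.7] tau [-0.07  0.17  0.06] w 0.173 q7 1.34 tz [-0.02  -0.004]
```

Call:
{"fn": "arm_command", "kwargs": {
  "series": [
    [[0,0,-0.014,0,-1],[0,0,-0.028,0,-1],[0,0,-0.028,0,-1]]
  ]
}}

```text
t: 11.45
tool_pos: [0.5381, 0.0705, 0.1279]
tcp_rot: [-3.119, -0.002, 1.854]
force: [0.3, -0.2, -5.3]
gripper_width: 0.177
```

```bash
python3 plan.py
```

```text
t11.45 psi 0.284 centre [0.6385 0.0985] tcpz 0.1279 F [ 0.3 -0.2 -5.3] tau [-0.1   0.3   0.01] w 0.177 q7 1.34 tz [-0.022 -0.005]
```

Call:
{"fn": "arm_command", "kwargs": {
  "series": [
    [[0,0,-0.013,0,-1],[0,0,-0.026,0,-1],[0,0,-0.04,0,-1],[0,0,-0.04,0,-1]]
  ]
}}

```text
t: 11.85
tool_pos: [0.538, 0.0706, 0.1339]
tcp_rot: [-3.119, -0.002, 1.854]
force: [-0.2, -0.3, -6.2]
gripper_width: 0.174
```

```bash
python3 plan.py
```

```text
t11.85 psi 0.284 centre [0.6384 0.0986] tcpz 0.1339 F [-0.2 -0.3 -6.2] tau [-0.16  0.57  0.02] w 0.174 q7 1.35 tz [-0.022 -0.005]
```

Call:
{"fn": "arm_command", "kwargs": {
  "series": [
    [[-0.026,0.0002,0,-0.0119,-1],[-0.052,0.0014,0,-0.0239,-1],[-0.078,0.0035,0.001,-0.0358,-1],[-0.104,0.0066,0.001,-0.0477,-1]]
  ]
}}

```text
t: 12.25
tool_pos: [0.5435, 0.0561, 0.1335]
tcp_rot: [-3.12, -0.005, 2.006]
force: [-0.7, 1.4, -6.3]
gripper_width: 0.178
```

```bash
python3 plan.py
```

```text
t12.25 psi 0.435 centre [0.6385 0.0989] tcpz 0.1335 F [-0.7  1.4 -6.3] tau [-0.05  0.48  0.07] w 0.178 q7 1.50 tz [-0.022 -0.004]
```

Call:
{"fn": "arm_command", "kwargs": {
  "series": [
    [[-0.026,0.0002,0,-0.0119,-1],[-0.052,0.0014,0,-0.0239,-1],[-0.078,0.0035,0.001,-0.0358,-1],[-0.104,0.0066,0.001,-0.0477,-1]]
  ]
}}

```text
t: 12.65
tool_pos: [0.5511, 0.0423, 0.1333]
tcp_rot: [-3.121, -0.008, 2.156]
force: [-0.2, 0.0, -5.8]
gripper_width: 0.176
```

```bash
python3 plan.py
```

```text
t12.65 psi 0.585 centre [0.6386 0.0989] tcpz 0.1333 F [-0.2  0.  -5.8] tau [-0.14  0.37  0.07] w 0.176 q7 1.66 tz [-0.022 -0.004]
```

Call:
{"fn": "arm_command", "kwargs": {
  "series": [
    [[-0.026,0.0002,0,-0.0119,-1],[-0.052,0.0014,0,-0.0239,-1],[-0.078,0.0035,0.001,-0.0358,-1],[-0.104,0.0066,0.001,-0.0477,-1]]
  ]
}}

```text
t: 13.05
tool_pos: [0.5606, 0.0298, 0.133]
tcp_rot: [-3.123, -0.011, 2.306]
force: [0.2, 1.5, -5.2]
gripper_width: 0.178
```

Call:
{"fn": "arm_command", "kwargs": {
  "series": [
    [[-0.026,0.0002,0,-0.0119,-1],[-0.052,0.0014,0,-0.0239,-1],[-0.078,0.0035,0.001,-0.0358,-1],[-0.104,0.0066,0.001,-0.0477,-1]]
  ]
}}

```text
t: 13.45
tool_pos: [0.5718, 0.0187, 0.1327]
tcp_rot: [-3.125, -0.014, 2.455]
force: [-0.3, 0.9, -5.2]
gripper_width: 0.173
```

```bash
python3 plan.py
```

```text
t13.45 psi 0.885 centre [0.6388 0.0986] tcpz 0.1327 F [-0.3  0.9 -5.2] tau [-0.24  0.33 -0.01] w 0.173 q7 1.97 tz [-0.021 -0.004]
```

Call:
{"fn": "arm_command", "kwargs": {
  "series": [
    [[-0.026,0.0002,0,-0.0119,-1],[-0.052,0.0014,0,-0.0239,-1],[-0.078,0.0035,0,-0.0358,-1],[-0.104,0.0066,0,-0.0477,-1]]
  ]
}}

```text
t: 13.85
tool_pos: [0.5846, 0.0097, 0.1325]
tcp_rot: [-3.127, -0.016, 2.605]
force: [-1.0, 0.9, -6.9]
gripper_width: 0.177
```

Call:
{"fn": "arm_command", "kwargs": {
  "series": [
    [[-0.017,0,0,-0.008,-1],[-0.035,0.0005,0,-0.016,-1],[-0.052,0.0014,0,-0.0239,-1]]
  ]
}}

```text
t: 14.15
tool_pos: [0.5915, 0.0059, 0.1325]
tcp_rot: [-3.128, -0.017, 2.68]
force: [-0.3, 2.0, -4.4]
gripper_width: 0.176
```

```bash
python3 plan.py
```

```text
t14.15 psi 1.109 centre [0.639  0.0987] tcpz 0.1325 F [-0.3  2.  -4.4] tau [-0.24  0.15  0.03] w 0.176 q7 2.19 tz [-0.021 -0.004]
```

Now small steps of 0.03 rad toward the stop.

Call:
{"fn": "arm_command", "kwargs": {
  "series": [
    [[-0.01,0,0,-0.005,-1],[-0.021,0.0002,0,-0.0096,-1]]
  ]
}}

```text
t: 14.35
tool_pos: [0.5942, 0.0046, 0.1324]
tcp_rot: [-3.129, -0.018, 2.71]
force: [0.6, 1.6, -6.3]
gripper_width: 0.181
```

Call:
{"fn": "arm_command", "kwargs": {
  "series": [
    [[-0.01,0,0,-0.005,-1],[-0.021,0.0002,0,-0.0096,-1]]
  ]
}}

```text
t: 14.55
tool_pos: [0.5971, 0.0033, 0.1324]
tcp_rot: [-3.129, -0.018, 2.74]
force: [0.2, 2.0, -4.8]
gripper_width: 0.174
```

```bash
python3 plan.py
```

```text
t14.55 psi 1.169 centre [0.6389 0.0988] tcpz 0.1324 F [ 0.2  2.  -4.8] tau [-0.11  0.08  0.09] w 0.174 q7 2.25 tz [-0.021 -0.004]
```

Call:
{"fn": "arm_command", "kwargs": {
  "series": [
    [[-0.01,0,0,-0.005,-1],[-0.021,0.0002,0,-0.0096,-1]]
  ]
}}

```text
t: 14.75
tool_pos: [0.6001, 0.0024, 0.1323]
tcp_rot: [-3.131, -0.018, 2.77]
force: [0.2, 3.5, -6.5]
gripper_width: 0.178
```

Call:
{"fn": "arm_command", "kwargs": {
  "series": [
    [[-0.007,0,0,-0.003,-1],[-0.014,0.0001,0,-0.0064,-1]]
  ]
}}

```text
t: 14.95
tool_pos: [0.6022, 0.002, 0.1324]
tcp_rot: [-3.131, -0.018, 2.79]
force: [2.1, 4.4, -5.9]
gripper_width: 0.178
```

```bash
python3 plan.py
```

```text
t14.95 psi 1.220 centre [0.6392 0.0994] tcpz 0.1324 F [ 2.1  4.4 -5.9] tau [ 0.45 -0.15 -0.17] w 0.178 q7 2.30 tz [-0.021 -0.003]
```

Call:
{"fn": "arm_command", "kwargs": {
  "series": [
    [[0.025,0,0,0.0115,-1],[0.025,0,0,0.0115,-1]]
  ]
}}

```text
t: 15.15
tool_pos: [0.5986, 0.0024, 0.1325]
tcp_rot: [-3.13, -0.017, 2.753]
force: [2.3, 3.2, -5.8]
gripper_width: 0.183
```

```bash
python3 plan.py .639 .0985 1.185 .1324
```

```text
t15.15 psi 1.182 centre [0.6392 0.0983] tcpz 0.1325 F [ 2.3  3.2 -5.8] tau [ 0.01 -0.2  -0.07] w 0.183 q7 2.27 tz [-0.021 -0.005]
[-0.  0.  0.] -0.0009
```

Call:
{"fn": "arm_command", "kwargs": {
  "series": [
    [[-0.001,0.006,0,0,-1],[-0.001,0.006,0,0,-1]]
  ]
}}

```text
t: 15.35
tool_pos: [0.5988, 0.0023, 0.1322]
tcp_rot: [-3.128, -0.018, 2.753]
force: [0.9, 0.8, -5.2]
gripper_width: 0.176
```

```bash
python3 plan.py; python3 plan.py
```

```text
t15.35 psi 1.182 centre [0.6394 0.0983] tcpz 0.1322 F [ 0.9  0.8 -5.2] tau [-0.4   0.03 -0.04] w 0.176 q7 2.27 tz [-0.022 -0.006]
t15.35 psi 1.182 centre [0.6394 0.0983] tcpz 0.1322 F [ 0.9  0.8 -5.2] tau [-0.4   0.03 -0.04] w 0.176 q7 2.27 tz [-0.022 -0.006]
```

Relieved. Now I turn on again to feel for the stop.

Call:
{"fn": "arm_command", "kwargs": {
  "series": [
    [[-0.01,0.0005,0,-0.005,-1],[-0.021,0.001,0,-0.0096,-1]]
  ]
}}

```text
t: 15.55
tool_pos: [0.602, 0.0017, 0.1322]
tcp_rot: [-3.13, -0.018, 2.784]
force: [1.7, -0.3, -5.4]
gripper_width: 0.18
```

```bash
python3 plan.py
```

```text
t15.55 psi 1.213 centre [0.6396 0.0989] tcpz 0.1322 F [ 1.7 -0.3 -5.4] tau [-0.37 -0.1  -0.18] w 0.180 q7 2.30 tz [-0.021 -0.005]
```

Call:
{"fn": "arm_command", "kwargs": {
  "series": [
    [[-0.007,0,0,-0.003,-1],[-0.014,0.0005,0,-0.0064,-1]]
  ]
}}

```text
t: 15.75
tool_pos: [0.6041, 0.0015, 0.1322]
tcp_rot: [-3.131, -0.018, 2.804]
force: [2.6, 0.5, -5.4]
gripper_width: 0.177
```

```bash
python3 plan.py
```

```text
t15.75 psi 1.233 centre [0.6397 0.0994] tcpz 0.1322 F [ 2.6  0.5 -5.4] tau [-0.38 -0.25 -0.27] w 0.177 q7 2.31 tz [-0.021 -0.004]
```

Add to plan.py:
```python
s=env.read_state(); r=s['tool_pos'][:2]-np.array([.6395,.0988]); F=s['force']
p=s['tcp_rot'][2]-np.pi/2
print("tau_axis %.3f  radial(in) %.1f tangential(ccw) %.1f"%(s['torque'][2]+r[0]*F[1]-r[1]*F[0], F[0]*np.cos(p)+F[1]*np.sin(p), F[0]*np.sin(p)-F[1]*np.cos(p)))
```

```text
(no output)
```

Call:
{"fn": "arm_command", "kwargs": {
  "series": [
    [[-0.014,0.0025,0,-0.005,-1],[-0.026,0.0025,0,-0.0096,-1]]
  ]
}}

```text
t: 15.95
tool_pos: [0.607, 0.001, 0.132]
tcp_rot: [-3.131, -0.021, 2.835]
force: [-2.3, 2.2, -3.8]
gripper_width: 0.177
```

```bash
python3 plan.py
```

```text
t15.95 psi 1.264 centre [0.6396 0.0999] tcpz 0.1320 F [-2.3  2.2 -3.8] tau [-0.11  0.54 -0.42] w 0.177 q7 2.34 tz [-0.023 -0.004]
tau_axis -0.718  radial(in) 1.4 tangential(ccw) -2.9
```

Call:
{"fn": "arm_command", "kwargs": {
  "series": [
    [[0.03,0,0,0.0143,-1],[0.03,0,0,0.0143,-1]]
  ]
}}

```text
t: 16.15
tool_pos: [0.603, 0.0019, 0.1321]
tcp_rot: [-3.13, -0.019, 2.789]
force: [0.8, 0.4, -5.5]
gripper_width: 0.176
```

```bash
python3 plan.py
```

```text
t16.15 psi 1.218 centre [0.6401 0.0993] tcpz 0.1321 F [ 0.8  0.4 -5.5] tau [-0.4   0.01 -0.07] w 0.176 q7 2.30 tz [-0.022 -0.005]
tau_axis -0.014  radial(in) 0.7 tangential(ccw) 0.6
```

Free of load at psi 1.218, about 0.04 before the stop. Now I lower slowly into the pockets.

Call:
{"fn": "arm_command", "kwargs": {
  "series": [
    [[0,0,0.007,0,-1],[0,0,0.014,0,-1],[0,0,0.021,0,-1],[0,0,0.021,0,-1]]
  ]
}}

```text
t: 16.55
tool_pos: [0.6032, 0.0019, 0.1289]
tcp_rot: [-3.13, -0.019, 2.789]
force: [-0.2, 0.5, -4.4]
gripper_width: 0.176
```

```bash
python3 plan.py
```

```text
t16.55 psi 1.218 centre [0.6403 0.0993] tcpz 0.1289 F [-0.2  0.5 -4.4] tau [-0.37  0.15  0.02] w 0.176 q7 2.30 tz [-0.022 -0.004]
tau_axis -0.012  radial(in) 0.4 tangential(ccw) -0.3
```

Call:
{"fn": "arm_command", "kwargs": {
  "series": [
    [[0,0,0.006,0,-1],[0,0,0.012,0,-1],[0,0,0.012,0,-1]]
  ]
}}

```text
t: 16.85
tool_pos: [0.6034, 0.0021, 0.1276]
tcp_rot: [-3.13, -0.018, 2.789]
force: [-0.8, -0.2, -1.0]
gripper_width: 0.179
```

Call:
{"fn": "arm_command", "kwargs": {
  "series": [
    [[0,0,0.006,0,-1],[0,0,0.012,0,-1],[0,0,0.012,0,-1]]
  ]
}}

```text
t: 17.15
tool_pos: [0.6038, 0.0023, 0.126]
tcp_rot: [-3.131, -0.017, 2.789]
force: [-2.4, 0.5, 3.7]
gripper_width: 0.173
```

```bash
python3 plan.py
```

```text
t17.15 psi 1.218 centre [0.6409 0.0996] tcpz 0.1260 F [-2.4  0.5  3.7] tau [ 0.27 -0.01  0.15] w 0.173 q7 2.30 tz [-0.02  -0.004]
tau_axis -0.101  radial(in) -0.4 tangential(ccw) -2.4
```

```bash
python3 - <<'E'
from h import *
S=env.camera('side')
cv2.imwrite('pics/c10.png',cv2.resize(S[95:175,215:295],(600,600),interpolation=2))
E
python3 plan.py
```

```text
t17.20 psi 1.218 centre [0.6409 0.0996] tcpz 0.1260 F [-2.2 -0.3  2.4] tau [ 0.27 -0.05  0.15] w 0.173 q7 2.30 tz [-0.02  -0.004]
tau_axis -0.053  radial(in) -1.0 tangential(ccw) -2.0
```

View pics/c10.png

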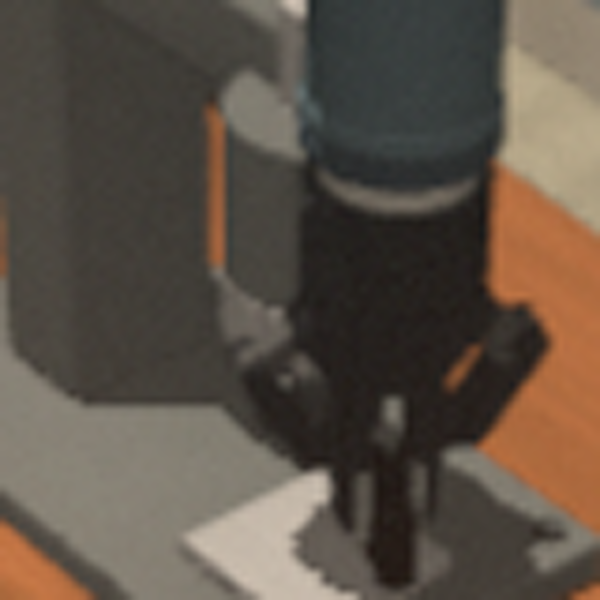

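Call:
{"fn": "arm_command", "kwargs": {
  "series": [
    [[0,0,-0.006,0,-1],[0.02,0,-0.006,0.0095,-1],[0.02,0,-0.006,0.0095,-1]]
  ]
}}

```text
t: 17.5
tool_pos: [0.6005, 0.0036, 0.1266]
tcp_rot: [-3.13, -0.018, 2.758]
force: [0.3, 0.5, 1.2]
gripper_width: 0.177
```

```bash
python3 plan.py
```

```text
t17.50 psi 1.187 centre [0.6406 0.0997] tcpz 0.1266 F [0.3 0.5 1.2] tau [ 0.35 -0.32 -0.02] w 0.177 q7 2.27 tz [-0.021 -0.004]
tau_axis -0.005  radial(in) 0.6 tangential(ccw) 0.1
```

Call:
{"fn": "arm_command", "kwargs": {
  "series": [
    [[0.014,0,0,0.0064,-1],[0.02,0,0,0.0095,-1]]
  ]
}}

```text
t: 17.7
tool_pos: [0.5977, 0.0048, 0.1267]
tcp_rot: [-3.13, -0.017, 2.728]
force: [1.1, 2.1, 2.0]
gripper_width: 0.178
```

```bash
python3 plan.py
```

```text
t17.70 psi 1.157 centre [0.6407 0.0997] tcpz 0.1267 F [1.1 2.1 2. ] tau [ 0.61 -0.37  0.09] w 0.178 q7 2.24 tz [-0.021 -0.004]
tau_axis 0.102  radial(in) 2.3 tangential(ccw) 0.2
```

Call:
{"fn": "arm_command", "kwargs": {
  "series": [
    [[0.014,0,0,0.0064,-1],[0.02,0,0,0.0095,-1]]
  ]
}}

```text
t: 17.9
tool_pos: [0.595, 0.0061, 0.1267]
tcp_rot: [-3.13, -0.017, 2.698]
force: [2.5, 3.4, 0.9]
gripper_width: 0.173
```

```bash
python3 plan.py
```

```text
t17.90 psi 1.128 centre [0.6408 0.0997] tcpz 0.1267 F [2.5 3.4 0.9] tau [ 0.75 -0.44  0.23] w 0.173 q7 2.21 tz [-0.02  -0.004]
tau_axis 0.316  radial(in) 4.2 tangential(ccw) 0.8
```

Call:
{"fn": "arm_command", "kwargs": {
  "series": [
    [[-0.035,0.001,0,-0.016,-1],[-0.052,0.0014,0,-0.0239,-1],[-0.052,0.0014,0,-0.0239,-1]]
  ]
}}

```text
t: 18.2
tool_pos: [0.602, 0.0017, 0.1263]
tcp_rot: [-3.129, -0.019, 2.773]
force: [-1.0, 1.1, 2.4]
gripper_width: 0.173
```

```bash
python3 plan.py
```

```text
t18.20 psi 1.202 centre [0.6406 0.0984] tcpz 0.1263 F [-1.   1.1  2.4] tau [ 0.31 -0.25  0.03] w 0.173 q7 2.28 tz [-0.022 -0.005]
tau_axis -0.111  radial(in) 0.7 tangential(ccw) -1.4
```

Call:
{"fn": "arm_command", "kwargs": {
  "series": [
    [[0,0,0,0,-1],[0,0,0,0,-1]]
  ],
  "grip_force": 20
}}

```text
t: 18.4
tool_pos: [0.6019, 0.0017, 0.1264]
tcp_rot: [-3.129, -0.018, 2.773]
force: [0.0, -0.1, 2.2]
gripper_width: 0.175
```

Call:
{"fn": "arm_command", "kwargs": {
  "series": [
    [[0,0,0,0,-0.5],[0,0,0,0,-0.4],[0,0,0,0,-0.3],[0,0,0,0,-0.2]]
  ]
}}

```text
t: 18.8
tool_pos: [0.6017, 0.0021, 0.1262]
tcp_rot: [-3.13, -0.019, 2.774]
force: [0.3, 0.3, 0.2]
gripper_width: 0.403
```

```bash
python3 plan.py
python3 - <<'E'
from h import *
S=env.camera('side');W=env.camera('wrist')
cv2.imwrite('pics/c11.png',np.hstack([cv2.resize(S[95:175,215:295],(384,384),interpolation=2),W[:,100:500]]))
E
```

```text
t18.80 psi 1.203 centre [0.6403 0.0989] tcpz 0.1262 F [0.3 0.3 0.2] tau [ 0.02 -0.01 -0.01] w 0.403 q7 2.28 tz [-0.022 -0.005]
tau_axis -0.000  radial(in) 0.4 tangential(ccw) 0.1
```

View pics/c11.png

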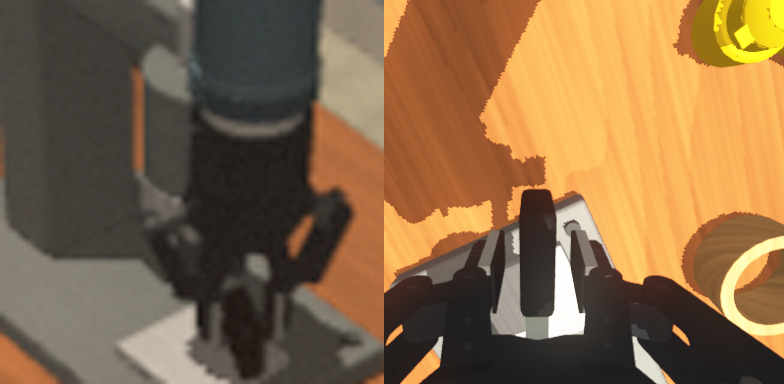

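The jaws are open and the force reads zero. The grip stays up between the fingers (wrist crop, about (538,250)), clear on both sides. I withdraw outward along the handle.

Call:
{"fn": "arm_command", "kwargs": {
  "series": [
    [[0,0,0,0,0.1],[0,-0.1,0,0,0.1],[0,-0.3,0,0,0.1],[0,-0.6,0,0,0.1],[0,-0.9,0,0,0.1],[0,-0.95,0,0,0.1]]
  ]
}}

```text
t: 19.5
tool_pos: [0.5476, -0.1393, 0.1273]
tcp_rot: [-3.124, -0.02, 2.765]
force: [-0.2, -0.9, -0.6]
gripper_width: 0.551
```

```bash
python3 plan.py
python3 - <<'E'
from h import *
S=env.camera('side');W=env.camera('wrist');T=env.camera('top')
cv2.imwrite('pics/c12.png',np.hstack([cv2.resize(S[75:195,200:300],(400,480),interpolation=2),cv2.resize(W[96:384,150:380],(384,480),interpolation=2)]))
cv2.imwrite('pics/t12.png',T);cv2.imwrite('pics/s12.png',S)
E
```

```text
t19.50 psi 1.194 centre [ 0.587  -0.0428] tcpz 0.1273 F [-0.2 -0.9 -0.6] tau [-0.03  0.   -0.05] w 0.551 q7 2.50 tz [-0.025 -0.009]
tau_axis -0.029  radial(in) -0.9 tangential(ccw) 0.1
```

View pics/c12.png

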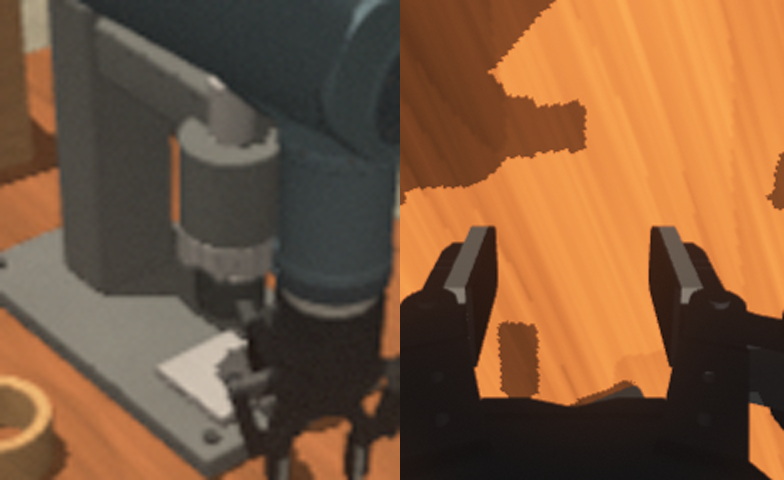

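Call:
{"fn": "arm_command", "kwargs": {
  "series": [
    [[0.2,-0.3,-0.3,0,0.1],[0.5,-0.6,-0.7,0,0.1],[0.5,-0.6,-0.7,0,0.1],[0.5,-0.6,-0.7,0,0.1],[0.5,-0.6,-0.7,0,0.1]]
  ]
}}

```text
t: 20.15
tool_pos: [0.4511, -0.1872, 0.2368]
tcp_rot: [-3.129, -0.016, 2.774]
force: [-0.2, 0.4, -0.5]
gripper_width: 0.553
```

Run:
```python
from h import *
S=env.camera('side');W=env.camera('wrist');T=env.camera('top')
cv2.imwrite('pics/c13.png',np.hstack([cv2.resize(S[95:195,200:300],(480,480),interpolation=2),cv2.resize(T[100:200,180:250],(320,480),interpolation=2)]))
cv2.imwrite('pics/t13.png',T);cv2.imwrite('pics/s13.png',S)
```

View pics/c13.png

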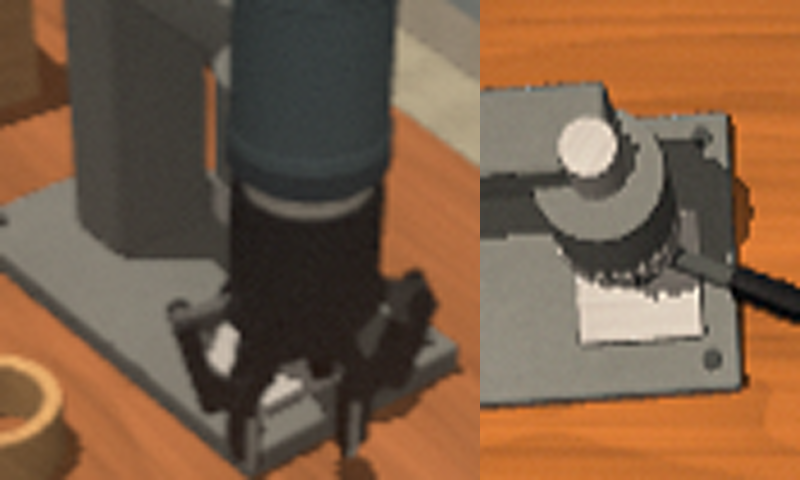

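View pics/s13.png

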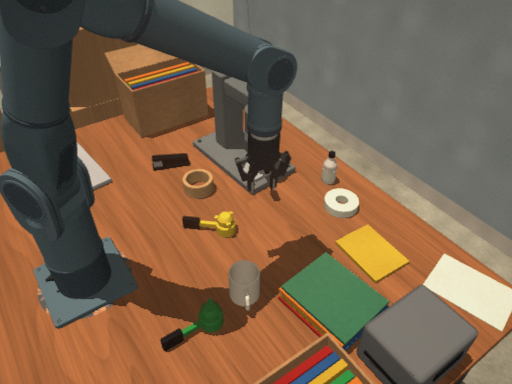

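Call:
{"fn": "arm_command", "kwargs": {
  "series": [
    [[0.6,1.0,-0.3,0,0.1],[0.6,1.0,-0.3,0,0.1],[0.6,1.0,-0.3,0,0.1],[0.6,1.0,-0.3,0,0.1],[0.6,1.0,-0.3,0,0.1]]
  ]
}}

```text
t: 20.8
tool_pos: [0.4217, -0.0091, 0.2811]
tcp_rot: [-3.132, -0.017, 2.784]
force: [-0.2, -0.7, -0.5]
gripper_width: 0.551
```

Call:
{"fn": "arm_command", "kwargs": {
  "series": [
    [[0.5,1.0,0,0,0.1],[0.5,1.0,0,0,0.1],[0.5,1.0,0,0,0.1],[0.5,1.0,0,0,0.1],[0.5,1.0,0,0,0.1]]
  ]
}}

```text
t: 21.3
tool_pos: [0.4046, 0.1558, 0.2796]
tcp_rot: [-3.132, -0.02, 2.782]
force: [1.0, 0.4, -1.0]
gripper_width: 0.55
```

Run:
```python
from h import *
S=env.camera('side');T=env.camera('top')
cv2.imwrite('pics/c14.png',np.hstack([cv2.resize(S[95:195,200:300],(480,480),interpolation=2),cv2.resize(T[100:200,180:250],(320,480),interpolation=2)]))
cv2.imwrite('pics/t14.png',T);cv2.imwrite('pics/s14.png',S)
```

```text
(no output)
```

View pics/c14.png

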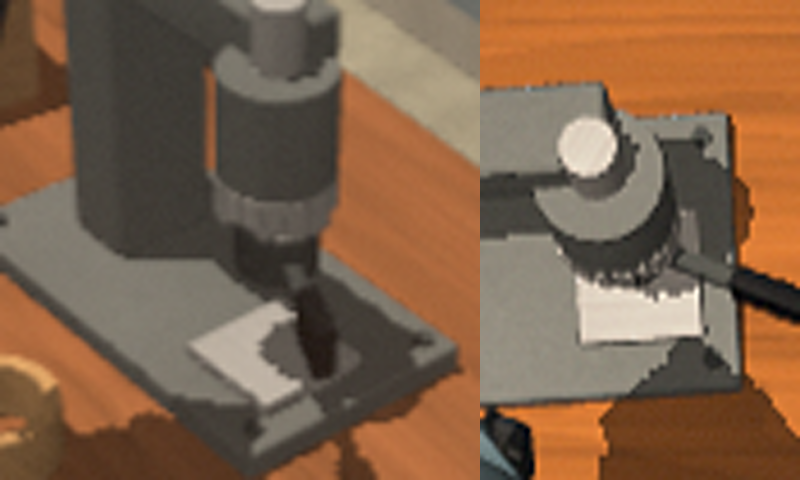

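Run:
```python
from h import *
ms=env.camera_model('side'); a=np.linspace(0,2*np.pi,181)
def cyl(C,z,r):
    u,v=proj(ms,np.array([C[0],C[1],0])+np.stack([r*np.cos(a),r*np.sin(a),z+0*a],1)); return np.round([u.min(),u.max(),v.min(),v.max()],1)
M=(.6395,.0985)
print("rim",cyl(M,.16,.042)); 
for z in (.108,.112,.116): print("foot",z,cyl(M,z,.03),"cuptop",cyl(M,z+.038,.03))
for z in (.112,.116):
  for psi in (1.2,):
    c,s=np.cos(psi),np.sin(psi)
    for hx in (-.08,-.132):
      for hz in (.001,.041): print(z,hx,hz,proj(ms,np.array([M[0]+hx*c,M[1]+hx*s,z+hz])))
S=cv2.cvtColor(cv2.imread('pics/s14.png'),cv2.COLOR_BGR2GRAY)
for c in (251,253,255,257,259): print(c,list(zip(range(138,162),S[138:162,c].tolist())))
cv2.imwrite('pics/c15.png',cv2.resize(cv2.imread('pics/s14.png')[130:180,235:285],(600,600),interpolation=cv2.INTER_NEAREST))
```

```text
rim [243.8 269.5 130.3 145.1]
foot 0.108 [247.5 265.4 145.1 155.8] cuptop [247.5 265.7 135.8 146.4]
foot 0.112 [247.5 265.5 144.1 154.8] cuptop [247.5 265.7 134.8 145.4]
foot 0.116 [247.5 265.5 143.2 153.8] cuptop [247.5 265.8 133.8 144.4]
0.112 -0.08 0.001 (np.float64(262.41165989540895), np.float64(163.5849722224925))
0.112 -0.08 0.041 (np.float64(262.65049700413607), np.float64(153.57667194519854))
0.112 -0.132 0.001 (np.float64(266.5418450313711), np.float64(173.64303352683328))
0.112 -0.132 0.041 (np.float64(266.8701588915193), np.float64(163.5487908820369))
0.116 -0.08 0.001 (np.float64(262.4351327771349), np.float64(162.60135769986266))
0.116 -0.08 0.041 (np.float64(262.67489262335704), np.float64(152.5543907598535))
0.116 -0.132 0.001 (np.float64(266.5740957605583), np.float64(172.6514619686298))
0.116 -0.132 0.041 (np.float64(266.90371419501815), np.float64(162.51710926072357))
251 [(138, 100), (139, 97), (140, 99), (141, 98), (142, 78), (143, 53), (144, 46), (145, 41), (146, 42), (147, 41), (148, 45), (149, 47), (150, 43), (151, 39), (152, 44), (153, 56), (154, 62), (155, 9
[... 469 characters left out ...]
, 43), (149, 43), (150, 44), (151, 44), (152, 45), (153, 46), (154, 47), (155, 57), (156, 61), (157, 64), (158, 141), (159, 172), (160, 179), (161, 179)]
257 [(138, 94), (139, 92), (140, 93), (141, 93), (142, 92), (143, 85), (144, 97), (145, 74), (146, 55), (147, 48), (148, 46), (149, 45), (150, 45), (151, 44), (152, 44), (153, 43), (154, 45), (155, 58), (156, 62), (157, 100), (158, 164), (159, 179), (160, 177), (161, 179)]
259 [(138, 93), (139, 91), (140, 84), (141, 82), (142, 84), (143, 85), (144, 106), (145, 79), (146, 51), (147, 45), (148, 43), (149, 45), (150, 63), (151, 63), (152, 55), (153, 50), (154, 43), (155, 54), (156, 55), (157, 75), (158, 85), (159, 137), (160, 175), (161, 158)]
```

View pics/c15.png

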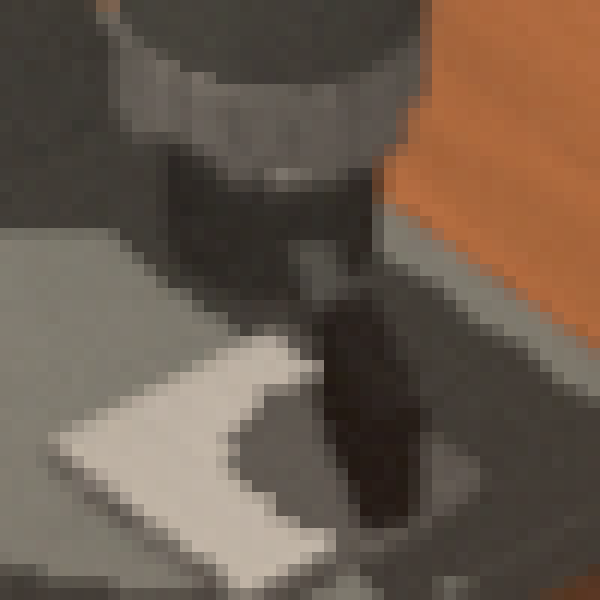

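Run:
```python
from h import *
S=env.camera('side').astype(int);P=cv2.imread('pics/s14.png').astype(int)
print("moved px:", (np.abs(S-P).max(2)[125:180,235:285]>40).sum())
for n in ('tape','mug'): pass
A=cv2.imread('pics/top0.png').astype(int);B=cv2.imread('pics/t14.png').astype(int)
print(env.read_state()['force'].round(1)); env.hand_in(); print("handed in")
```

```text
moved px: 0
[-0.6  0.2  0.7]
the job is handed in; nothing more can be done
handed in
```

The die holder now hangs by itself in the press collar, and I have handed the job in at about 21.5 s of the 72 s. I believe it is seated in the locking pockets, but the height measurement behind that has only about 2 mm resolution.

**What I did:** I took the steel holder by its grip at 58 N and lifted it. With a light upward push I felt for the slots under the collar, and they gave way at a holder yaw of about 0.2–0.25 rad. I raised it 17 mm and turned it counter-clockwise until it met the stop at about 1.25 rad, with about 3 N on the grip. Then I backed off slightly, lowered it, let go and withdrew outward along the handle.

**Checks that agreed:**
- **Locking pocket:** a gentle clockwise turn while lowered was blocked at about 1.13 rad, which fits lugs sitting down in the pockets.
- **After release:** the force read zero and the side view looked level. Two later side pictures, 0.05 s apart, showed no movement.
- **Surroundings:** in the pictures I viewed, I saw nothing else on the table moved, but I did not measure this. The arm ended clear of everything.

**Checks that were weak or disagreed:**
- **Foot height:** the side camera put the foot about 47 mm below the collar's underside. The nominal is 48 mm and the allowed range 46.2 to 51.5 mm, so the reading sits near the upper limit. Resting on the land would read 44 mm.
- **Contact while lowering:** the lugs touched about 2 mm higher than I calculated. I put this down to a tool tilt of 0.02 rad, picked up when I tested a joint limit early on.
- **Side load:** while turning I felt about 5 N of sideways contact from the collar wall, which I relieved by shifting the centre slightly.

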